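# Clear the photo mat and hold up the ball dish, turned, for the parcel-room camera

## Robot

A 6-joint arm with a two-finger parallel gripper is mounted at the origin on the work surface. World frame = base frame: x ahead of the robot, y to its left, z up, the work surface at z = 0. Lengths are in m, angles in rad, forces in N, time in s.
With the tool pointing down it reaches from about 0.425 to 0.95 m from the base axis. Payload 3.5 kg.
Tool frame: the origin (TCP) lies on the centre line of the jaws, within the pads' length; the fingertips stand 25 mm ahead of it and the grasp point (between the pads) lies 6 mm ahead of it; y points along the fingers, z is the direction in which the jaws open and shut, and the axes are right-handed (so a half turn about y gives the same grasp; the last joint's range is limited). The gripper opens to 85 mm and grips with 20 to 120 N. Pads are 22 mm wide; open, the fingers measure 114 mm over their backs; the gripper's body (76 mm by 85 mm) begins 54 mm behind the grasp point. The pads swing forward as they close: fully open they stand 13 mm farther back than shut.
Start: joints at [0.958, 0.286, 1.577, -0, 1.279, -0.15], TCP at [0.301, 0.604, 0.256] pointing down, gripper open.
Joint ranges: [-2.77, 2.77], [-0.9, 2.22], [0.21, 2.48], [-1.53, 4.67], [0.24, 2.81], [-2.84, 2.84]. Speed limits (rad/s): [2.79, 2.79, 3.14, 3.14, 3.14, 3.14].

## Interface

Orientations are given as a unit quaternion [x, y, z, w].
In Python, from plant import ctrl gives the robot as it stands.
- The arm moves only by the tool arm_command, never from a script. Its argument "steps" is a list of rows, each an object with "hand": the opening, from 0 (shut) to 1 (fully open); "travel": the shift along the tool's x, y, z in units of 0.3 m (1.0 is 0.3 m), a list of three; "rotation": the turn, a rotation vector about the tool's x, y, z in units of 30 degrees (1.0 is 30 degrees), a list of three. A call has 1 to 20 rows; each row shifts and turns the pose as measured when the row begins, along the tool's axes as they then stand; what a row does not reach is not made up. A row lasts 1/8 s, in which the tool goes at most 62.5 mm and 10.7 degrees, less where a joint would pass 70% of its speed; a pose out of reach is approached as far as the arm can. A call with a number of a shift or a turn outside -1 to 1 is refused whole. A call with a gripper value outside its range is refused whole. The fingers move at their own pace and stop on an object; "grip_force" is the grip in N (left out, the last holds). Time passes only in rows, so rows that do not move let the fingers close. It gives the time, the measured TCP pose, the force and the opening at its end, in the units of the state.
- ctrl.get_state(): the state, without advancing time (a new reading comes with each control period).
- ctrl.read_camera(name): name is "scene" or "top" or "wrist"; returns (picture, depth): 480x640x3 uint8, blue, green, red; 480x640 float32, m along the optical axis (not along the pixel's ray), 0 where there is no reading.
- ctrl.camera_params(name): a dict with "fx", "fy", "cx", "cy" (pixels), "extrinsics" (4x4, takes a point from camera to world coordinates); the wrist camera has in their place "tool_from_camera" (4x4, takes a point from camera to tool coordinates, whose origin is the TCP and whose axes are the tool frame's). Camera axes: x right, y down, z forward; pixel columns grow to the right and rows downward; lengths in m; the calibration is good to about 2 mm. A picture is of the moment at which its call begins: read the wrist's pose just before it. camera_params takes no time and is no camera call.
- ctrl.sign_off(): hands the job in, once; it reports no verdict.
Trained networks look in the newest picture that a camera, given by its name, has taken for a name from the list of things; names that differ only in an ending like _2 or _b are one class to them, and where a whole thing is asked for, a point or a joint stands for the part that bears it (a point fixed in the world has none). Each returns a list of dicts, best first, with "score" (0 to 1); they miss things now and then, are a little off and sometimes report something else, mostly with a low value. They report only what shows in the picture. A call takes as long as a camera call. They do not tell look-alikes from the thing itself.
- ctrl.masks_of(camera, thing): "region" (480x640 bool, what is visible of it) and "at" ([column, row] in pixels, amid what is visible of it).
The state is a dict: "time": time; "qpos": joint angles; "dq": joint speeds; "joint_efforts": joint torques, N m; "eef_pos": TCP position; "tcp_rot": TCP orientation; "contact_force": force on the tool from outside, world axes, zero at the start; "wrist_torque": the same for the moment, N m; "opening": opening from 0.0 (shut) to 1.0 (fully open).
Only numpy, scipy, OpenCV 4.12 (cv2) and the standard library are available. Lean on these libraries where they do the work, as an engineer would, in place of code of your own. Each camera call takes 0.05 s, during which the arm holds its last target.

## Task

Take the block brush by its handle and sweep the three packing-foam scraps completely off the dark photo mat onto the bench, touching them with nothing but the brush, then put the brush back on the bench clear of the mat and let go of it. Then take the wooden dish by its bar, lift it off its stand and carry it to the camera: finish holding it still and level over the middle of the mat, about 10 cm up, turned a quarter turn (either way) from how it stood on the stand, with the loose steel ball resting at the middle of the dish all along. The program finishes while holding the dish there, nothing else carrying it; leave the other things on the bench where they are.

Things in the scene. Friction and masses are not known exactly. Their poses are not given: they have to be found in the camera images.
- mat: fixed flat dark rubber photo mat, 180 mm (its x) by 200 mm (its y), 6 mm thick, in the middle of the bench, turned a little; origin at the centre of its underside, z up. A fixed camera on a post (0.2 m high, 90 mm foot) looks at it from the back of the bench at x 0.87; beyond the mat's far edge (+x) the bench is free for 100 mm or more
- brush: loose block brush standing on its stiff bristles at one side of the mat (dish at the other): bristles 32 mm (its x) by 160 (its y), 27 high, wooden back 38 x 162 up to 45 mm, on top a handle 24 thick (x), 80 long (y), from 45 to 96 mm height; 0.2 kg. Origin at the centre of its underside, z up. Carried a few mm above the mat its broad side pushes the scraps
- brush_handle (a point): middle of the brush handle, 75 mm above the underside of the bristles; axes as the brush: grasp it across x (24 mm thick)
- scrap1: loose white rigid-foam scrap, 24 x 20 x 20 mm, lying on the mat, within 65 mm of its centre; origin at the centre of its underside (as it lies at the start)
- scrap2: loose white rigid-foam scrap, 22 x 22 x 24 mm, as scrap1
- scrap3: loose white rigid-foam scrap, 26 x 18 x 18 mm, as scrap1
- stand: fixed square stand, 120 x 120 mm, 30 mm high, plywood with a dark rubber top, on which the dish stands at the start; origin at the centre of its underside, z up; the dish's bar at the start lies along the stand's y axis
- dish: loose round wooden dish, 144 mm across, 26 high at the rim, 0.18 kg, on the stand, axes along the stand's; its hollow is a cone rising 10 degrees outwards from the middle (to 62 mm radius): the ball leaves the middle if the dish is tilted or jerked. A fixed bow spans it along its y: posts (14 x 8 mm) at y = +-70 mm carry a bar. Origin at the centre of the underside, z up
- dish_bar (a point): middle of the bow's straight top bar, straight above the dish's middle, 105 mm above the dish's underside; the bar is 14 mm thick (dish's x), 22 mm high (94 to 116 mm above the underside), 148 mm long (dish's y): grasp it from above across x. Axes as the dish
- dish_middle (a point): lowest point of the dish's hollow, 8 mm above its underside, on its axis
- ball_center (a point): centre of the loose steel ball, 28 mm diameter, about 80 g, lying in the middle of the dish (its top 36 mm above the dish's underside)
- tape_roll: bystander: empty cardboard tape core lying flat, 100 mm across, 48 mm high, farther out on the left; origin at the centre of its underside
- small_carton: bystander: small carton 90 x 70 x 45 mm, farther out on the right; origin at the centre of its underside
- marker_pen: bystander: black pen lying on the bench, 14 mm thick, about 120 mm long, near the robot on the left; origin on the bench under its middle
- ink_stamp: bystander: hand stamp standing upright, base 50 x 30 mm, 66 mm high, near the robot on the right; origin at the centre of its underside
- clip_jar: bystander: closed jar 56 mm across, 60 mm high, far left; origin at the centre of its underside
- label_pad: bystander: pad of blank labels 100 x 75 x 14 mm, far right; origin at the centre of its underside
Things that resemble listed ones, but are neither listed nor needed, are in the scene too. Leave any turquoise look-alike of the brush alone. Leave any orange look-alike of the dish alone.

How it is judged:
On the way, in this order (a step that is already met when the one before it is completed fails the run):
1. all three scraps are swept off the mat with the brush in the gripper ((x of scrap1 in the frame of mat above 0.098 m or x of scrap1 in the frame of mat below -0.098 m or y of scrap1 in the frame of mat above 0.108 m or y of scrap1 in the frame of mat below -0.108 m) and (x of scrap2 in the frame of mat above 0.098 m or x of scrap2 in the frame of mat below -0.098 m or y of scrap2 in the frame of mat above 0.108 m or y of scrap2 in the frame of mat below -0.108 m) and (x of scrap3 in the frame of mat above 0.098 m or x of scrap3 in the frame of mat below -0.098 m or y of scrap3 in the frame of mat above 0.108 m or y of scrap3 in the frame of mat below -0.108 m) and contact force between brush and the fingers above 0.5 N), for 0.1 s.
2. the brush is back on the bench beside the mat and let go ((x of brush in the frame of mat above 0.102 m or x of brush in the frame of mat below -0.102 m or y of brush in the frame of mat above 0.112 m or y of brush in the frame of mat below -0.112 m) and height (world z) of brush below 0.06 m and contact force between brush and mat below 0.1 N and contact force between brush and the fingers below 0.1 N), for 0.2 s.
3. the dish is lifted off its stand in the gripper (height (world z) of dish above 0.05 m and contact force between the fingers and dish above 0.5 N and contact force between dish and stand below 0.05 N), for 0.2 s.
At the end, for the whole second after the job is handed in: Dish held by the gripper alone, underside 60 to 180 mm up, within 50 mm of the mat's centre, still, level (0.1 rad), a quarter turn (0.2 rad) from the stand's axes, ball within 15 mm of its middle; scraps 8 mm or more beyond the mat's edge; brush down, let go, 12 mm or more beyond it (all of step 2 and (x of scrap1 in the frame of mat above 0.098 m or x of scrap1 in the frame of mat below -0.098 m or y of scrap1 in the frame of mat above 0.108 m or y of scrap1 in the frame of mat below -0.108 m) and (x of scrap2 in the frame of mat above 0.098 m or x of scrap2 in the frame of mat below -0.098 m or y of scrap2 in the frame of mat above 0.108 m or y of scrap2 in the frame of mat below -0.108 m) and (x of scrap3 in the frame of mat above 0.098 m or x of scrap3 in the frame of mat below -0.098 m or y of scrap3 in the frame of mat above 0.108 m or y of scrap3 in the frame of mat below -0.108 m) and horizontal distance between dish and mat below 0.05 m and height (world z) of dish between 0.06 and 0.18 m and contact force between the fingers and dish above 0.5 N and contact force between dish and mat below 0.05 N and contact force between dish and stand below 0.05 N and contact force between dish and brush below 0.05 N and angle between the x axis of dish and the y axis of stand, either way round below 0.2 rad and angle between dish's own z axis and vertical below 0.1 rad and horizontal distance between ball_center and dish_middle below 0.015 m and distance between ball_center and dish_middle below 0.03 m and linear speed of dish below 0.03 m/s and angular speed of dish below 0.2 rad/s); the arm keeps its last pose, push and grip.
It fails at once if a scrap is touched by the gripper or arm (contact force between any of the fingers, the arm and scrap1 above 0.3 N or contact force between any of the fingers, the arm and scrap2 above 0.3 N or contact force between any of the fingers, the arm and scrap3 above 0.3 N).
It fails at once if a scrap falls off the bench (height (world z) of any of scrap1, scrap2, scrap3 below -0.03 m).
It fails at once if the ball leaves the middle of the dish (its centre over 35 mm from the middle of the hollow) (distance between ball_center and dish_middle above 0.035 m).
It fails at once if the dish is tipped (over 0.25 rad) (angle between dish's own z axis and vertical above 0.25 rad).
It fails at once if a bystander is moved by more than 30 mm (distance of any of tape_roll, small_carton, marker_pen, ink_stamp, clip_jar, label_pad from where it was at the start of the episode above 0.03 m).
It also fails if it takes over 70 s, if anything falls off the work surface, if the arm or the gripper's body presses on something with over 40 N, if the wrist force passes 120 N, or if a joint passes its speed limit or range.

## Working session

There is one attempt and no reset: what is moved stays moved. The work goes in short steps, Python scripts to look and compute and a tool call to move; the robot and the scene stay as the last step left them, time stands still between calls to the robot, and variables do not carry over. Pictures are saved under pics/ and viewed, and the job is handed in when it is done.

Besides the shell and the picture viewer there is one more tool, called after ">>>" in YAML: its name, and indented under it one key for each argument. arm_command: Moves the arm, as the interface text tells. Shifts and turns lie within -1 to 1; 1 stands for 0.3 m of shift or 30 degrees of turn. Its arguments: {"type":"object","properties":{"steps":{"type":"array","items":{"type":"object","properties":{"hand":{"type":"number"},"travel":{"type":"array","items":{"type":"number","minimum":-1,"maximum":1}},"rotation":{"type":"array","items":{"type":"number","minimum":-1,"maximum":1}}}}},"grip_force":{"type":"number"}},"required":["steps"]}

```bash
ls; mkdir -p pics; python3 - <<'E'
from plant import ctrl
import cv2
s=ctrl.get_state(); print(s)
for n in("scene","top","wrist"):
    p,d=ctrl.read_camera(n); cv2.imwrite(f"pics/{n}0.png",p)
    print(n,ctrl.camera_params(n))
E
```

```text
pics
{'time': 0.0, 'qpos': array([ 9.57998979e-01,  2.87192418e-01,  1.57821208e+00,  7.98556883e-06,
        1.27860912e+00, -1.50004078e-01]), 'dq': array([ 0.00058254,  0.00115816,  0.00011397, -0.00049296, -0.00056748,
       -0.00123926]), 'joint_efforts': array([-1.27347226e-03, -4.05979621e+01, -2.92628413e+01, -1.03498762e-04,
        5.71708355e-03, -7.16191181e-06]), 'eef_pos': array([0.30097029, 0.60350044, 0.25491029]), 'tcp_rot': array([ 0.68905304, -0.16248764,  0.16184543, -0.68746617]), 'contact_force': array([ 0.10349188,  0.63304795, -0.28408277]), 'wrist_torque': array([ 0.01003926,  0.05589984, -0.01655562]), 'opening': 1.0011142162306745}
scene {'fx': 517.1672423341472, 'fy': 517.1672423341472, 'cx': 320.231964138067, 'cy': 237.89009714595923, 'extrinsics': array([[-0.80275181,  0.3380935 , -0.49120496,  1.09779424],
       [ 0.59628764,  0.46275714, -0.65597018,  0.80324749],
       [ 0.00552934, -0.8194807 , -0.57308011,  0.780559  ],
       [ 0.        ,  0.        ,  0.        ,  1.        ]])}
top {'fx': 552.8998876641901, 'fy': 552.8998876641901, 'cx': 317.04569211519237, 'cy': 246.3843800710506, 'extrinsics': array([[-0.01345749, -0.98138678,  0.19156953,  0.23239052],
       [-0.99983145,  0.01560004,  0.00968031, -0.0111329 ],
       [-0.01248862, -0.19140697, -0.9814313 ,  1.40162617],
       [ 0.        ,  0.        ,  0.        ,  1.        ]])}
wrist {'fx': 375.0806974857722, 'fy': 375.0806974857722, 'cx': 321.7450134516983, 'cy': 243.94943312528676, 'tool_from_camera': array([[ 1.72244126e-03,  9.56698243e-01,  2.91076458e-01,
        -7.53221162e-02],
       [-9.83938947e-05, -2.91076726e-01,  9.56699707e-01,
        -1.17716741e-01],
       [ 9.99998512e-01, -1.67649919e-03, -4.07229296e-04,
        -1.40983711e-04],
       [ 0.00000000e+00,  0.00000000e+00,  0.00000000e+00,
         1.00000000e+00]])}
```

View pics/top0.png

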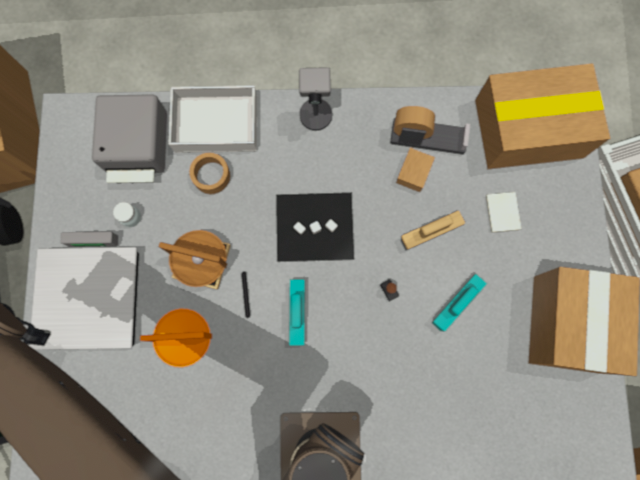

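View pics/scene0.png

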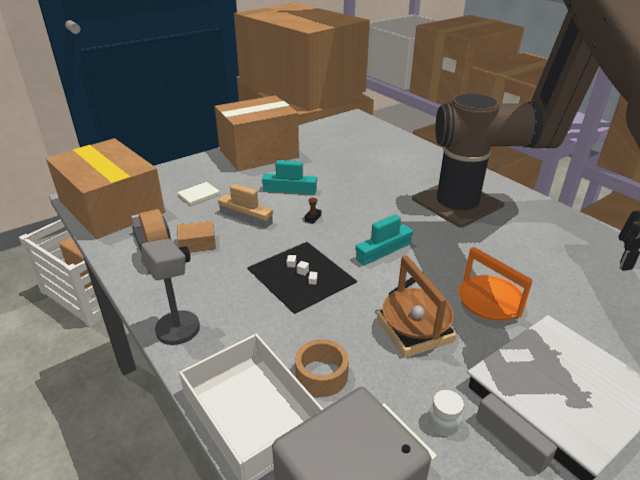

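View pics/wrist0.png

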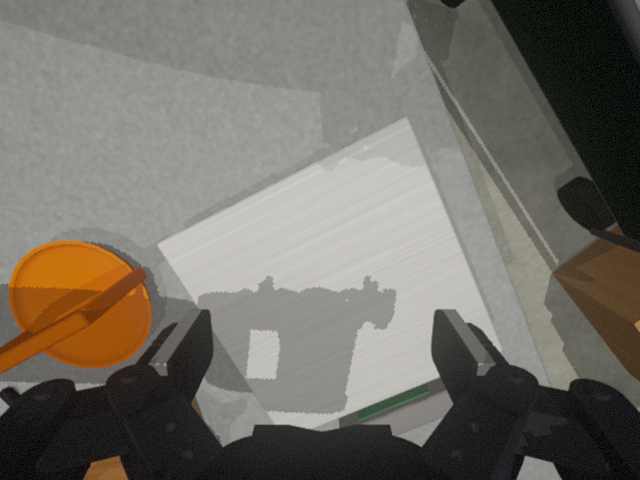

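Candidates in the top view:
- **Brush:** tan (433,229), turquoise (297,312), turquoise (460,302). I choose the tan one, since the turquoise ones are excluded look-alikes.
- **Dish:** brown with ball (198,258), orange (182,338). I choose the brown one on its stand.

Next I'll measure and check the choices in a close crop.

```bash
cat > h.py <<'E'
from plant import ctrl
import numpy as np, cv2
from scipy.spatial.transform import Rotation as R
def cam_T(n, s=None):
    p=ctrl.camera_params(n)
    if n!="wrist": return p,np.array(p["extrinsics"])
    T=np.eye(4);T[:3,:3]=R.from_quat(s["tcp_rot"]).as_matrix();T[:3,3]=s["eef_pos"]
    return p,T@np.array(p["tool_from_camera"])
def cloud(n,d,s=None):
    p,T=cam_T(n,s); v,u=np.mgrid[0:480,0:640]
    P=np.stack([(u-p["cx"])/p["fx"]*d,(v-p["cy"])/p["fy"]*d,d],-1)
    W=P@T[:3,:3].T+T[:3,3]; W[d<=0]=np.nan
    return W
def proj(n,X,s=None):
    p,T=cam_T(n,s); c=(np.asarray(X)-T[:3,3])@T[:3,:3]
    return np.stack([c[...,0]/c[...,2]*p["fx"]+p["cx"],c[...,1]/c[...,2]*p["fy"]+p["cy"]],-1)
def rect(pts):
    (c,wh,a)=cv2.minAreaRect(pts.astype(np.float32)*1000)
    return np.round(c,1),np.round(wh,1),round(a,1)
def ang(pts):
    q=pts-pts.mean(0);w,v=np.linalg.eigh(q.T@q);return np.degrees(np.arctan2(v[1,-1],v[0,-1]))
def snap(n):
    s=ctrl.get_state(); p,d=ctrl.read_camera(n); return s,p,d,cloud(n,d,s)
E
python3 - <<'E'
from h import *
for n in("top","scene"):
    s,p,d,W=snap(n); np.savez(f"/tmp/{n}.npz",p=p,d=d,W=W)
    for t in["mat","brush","scrap1","dish","stand","ball_center","marker_pen","ink_stamp","tape_roll","small_carton"]:
        for m in ctrl.masks_of(n,t)[:3]:
            r=m["region"]; q=W[r]; q=q[np.isfinite(q[:,0])]
            if len(q)<5: continue
            z=np.percentile(q[:,2],95); tq=q[q[:,2]>z-0.006]
            print(n,t,round(m["score"],2),np.round(m["at"]),len(q),"ztop",z.round(4),"med",np.median(q,0).round(4),"toprect",rect(tq[:,:2]))
cv2.imwrite("pics/crop0.png",cv2.resize(np.load("/tmp/top.npz")["p"][180:320,150:480],None,fx=2.4,fy=2.4))
E
```

```text
top mat 0.73 [312. 223.] 4948 ztop 0.0105 med [0.5554 0.0066 0.0054] toprect (array([556.6,   7.9]), array([180.4, 199.4]), 0.8)
top mat 0.61 [415. 170.] 1026 ztop 0.0486 med [ 0.6938 -0.253   0.0435] toprect (array([ 699.2, -255.5]), array([68.9, 89.5]), 66.3)
top brush 0.83 [433. 229.] 968 ztop 0.0972 med [ 0.5284 -0.2783  0.0468] toprect (array([ 536.1, -290.3]), array([23.2, 78.1]), 22.6)
top brush 0.7 [296. 312.] 1013 ztop 0.0979 med [0.331  0.0517 0.0466] toprect (array([334.7,  53.5]), array([23.7, 77.5]), 89.4)
top brush 0.63 [458. 303.] 1156 ztop 0.0971 med [ 0.3486 -0.3364  0.0459] toprect (array([ 352.9, -346.2]), array([23.7, 79.6]), 46.2)
top scrap1 0.59 [298. 226.] 88 ztop 0.0273 med [0.5504 0.0454 0.0222] toprect (array([551.8,  45.9]), array([26.4, 16.7]), 45.2)
top scrap1 0.49 [330. 225.] 67 ztop 0.0286 med [ 0.5551 -0.0342  0.0243] toprect (array([554.8, -35.2]), array([22.2, 18.9]), 44.7)
top scrap1 0.46 [317. 228.] 86 ztop 0.0342 med [0.5496 0.0045 0.0281] toprect (array([550.7,   5.8]), array([21.4, 20.7]), 23.3)
top dish 0.8 [176. 338.] 2672 ztop 0.1167 med [0.2
[... 3152 characters left out ...]
5.5)
scene marker_pen 0.44 [412. 281.] 64 ztop 0.0174 med [0.3786 0.1894 0.014 ] toprect (array([428.4, 218.2]), array([151.6,  39.7]), 40.6)
scene ink_stamp 0.65 [314. 214.] 260 ztop 0.0647 med [ 0.3954 -0.1711  0.0225] toprect (array([ 389.8, -174.7]), array([24.7, 26.8]), 3.6)
scene tape_roll 0.91 [319. 361.] 2279 ztop 0.0512 med [0.7028 0.2859 0.0371] toprect (array([716., 283.]), array([129.5, 100.3]), 10.1)
scene tape_roll 0.54 [422. 303.] 3321 ztop 0.1476 med [0.4784 0.2983 0.0518] toprect (array([473.1, 301. ]), array([146. ,  15.7]), 75.5)
scene small_carton 0.75 [197. 236.] 1038 ztop 0.0489 med [ 0.7049 -0.2345  0.0446] toprect (array([ 746.4, -138.9]), array([321.3,  89.4]), 68.5)
```

View pics/crop0.png

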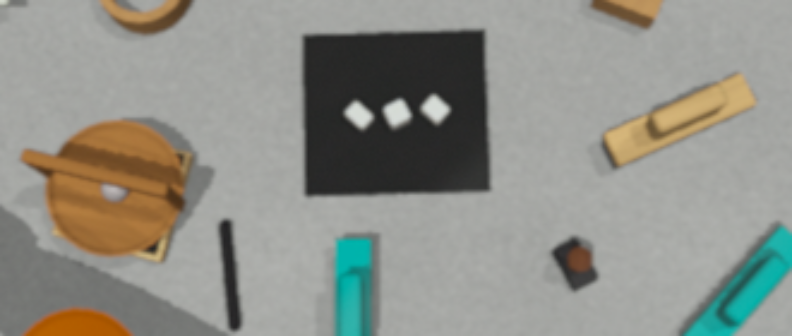

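The crop shows the tan brush with its handle at about (680,118), the brown dish and ball at (113,190), and the dark mat with three scraps at (358–435,110). The choices hold. Next I'll work out the tool axes and the move to the brush.

```bash
cat >> h.py <<'E'
def info():
    s=ctrl.get_state(); M=R.from_quat(s["tcp_rot"]).as_matrix()
    print("t",round(s["time"],2),"pos",s["eef_pos"].round(4),"zyaw",np.degrees(np.arctan2(M[1,2],M[0,2])).round(2),"xyaw",np.degrees(np.arctan2(M[1,0],M[0,0])).round(2),"y",M[:,1].round(4),"q",s["qpos"].round(3),"F",s["contact_force"].round(2),"open",round(s["opening"],3))
    return s,M
def plan(target,zyaw,n=None):
    """rows for straight move; each row in tool axes units"""
    s,M=info()
    zy=np.radians(zyaw); z=np.array([np.cos(zy),np.sin(zy),0]); y=np.array([0,0,-1.]); T=np.stack([np.cross(y,z),y,z],1)
    rv=R.from_matrix(M.T@T).as_rotvec(); d=np.asarray(target)-s["eef_pos"]
    k=max(int(np.ceil(max(np.linalg.norm(d)/.055,np.degrees(np.linalg.norm(rv))/9.5))),1) if n is None else n
    print("rows",k,"rot/row(units)",(np.degrees(rv)/30/k).round(4),"tot deg",np.degrees(rv).round(2),"tot tool travel units",(M.T@d/.3).round(3))
    for i in range(k):
        Mi=M@R.from_rotvec(rv*i/k).as_matrix()
        print(i,(Mi.T@(d/k)/.3).round(4).tolist())
E
python3 -c "
from h import *
plan([.52,-.2885,.255],22.6)
plan([.52,-.2885,.255],-157.4)"
```

```text
t 1.25 pos [0.3013 0.604  0.2563] zyaw 63.48 xyaw -26.52 y [-0. -0. -1.] q [ 0.958  0.286  1.577  0.     1.279 -0.15 ] F [-0.21  0.01  0.38] open 0.997
rows 17 rot/row(units) [ 0.      0.0802 -0.    ] tot deg [ 0.   40.88 -0.  ] tot tool travel units [ 1.981  0.004 -2.337]
0 [0.1165, 0.0003, -0.1374]
1 [0.1222, 0.0003, -0.1324]
2 [0.1276, 0.0003, -0.1272]
3 [0.1328, 0.0003, -0.1217]
4 [0.1378, 0.0003, -0.116]
5 [0.1426, 0.0003, -0.1102]
6 [0.1471, 0.0003, -0.1041]
7 [0.1513, 0.0003, -0.0978]
8 [0.1553, 0.0003, -0.0914]
9 [0.159, 0.0003, -0.0848]
10 [0.1624, 0.0003, -0.078]
11 [0.1655, 0.0003, -0.0712]
12 [0.1684, 0.0003, -0.0641]
13 [0.1709, 0.0003, -0.057]
14 [0.1732, 0.0003, -0.0498]
15 [0.1751, 0.0003, -0.0425]
16 [0.1767, 0.0003, -0.0351]
t 1.25 pos [0.3013 0.604  0.2563] zyaw 63.48 xyaw -26.52 y [-0. -0. -1.] q [ 0.958  0.286  1.577  0.     1.279 -0.15 ] F [-0.21  0.01  0.38] open 0.997
rows 17 rot/row(units) [-0.     -0.2728 -0.    ] tot deg [  -0.   -139.12   -0.  ] tot tool travel units [ 1.981  0.004 -2.337]
0 [0.1165, 0.0003, -0.1374]
1 [0.0958, 0.0003, -0.1526]
2 [0.0731, 0.0003, -0.1647]
3 [0.0489, 0.0003, -0.1734]
4 [0.0237, 0.0003, -0.1786]
5 [-0.002, 0.0003, -0.1802]
6 [-0.0276, 0.0003, -0.178]
7 [-0.0527, 0.0003, -0.1723]
8 [-0.0767, 0.0003, -0.1631]
9 [-0.0991, 0.0003, -0.1505]
10 [-0.1195, 0.0003, -0.1348]
11 [-0.1375, 0.0003, -0.1165]
12 [-0.1527, 0.0003, -0.0957]
13 [-0.1647, 0.0003, -0.073]
14 [-0.1734, 0.0003, -0.0488]
15 [-0.1786, 0.0003, -0.0236]
16 [-0.1802, 0.0003, 0.002]
```

>>> arm_command:
  steps:
    - {"hand": 1, "travel": [0.117, 0, -0.137], "rotation": [0, 0.08, 0]}
    - {"hand": 1, "travel": [0.122, 0, -0.132], "rotation": [0, 0.08, 0]}
    - {"hand": 1, "travel": [0.128, 0, -0.127], "rotation": [0, 0.08, 0]}
    - {"hand": 1, "travel": [0.133, 0, -0.122], "rotation": [0, 0.08, 0]}
    - {"hand": 1, "travel": [0.138, 0, -0.116], "rotation": [0, 0.08, 0]}
    - {"hand": 1, "travel": [0.143, 0, -0.11], "rotation": [0, 0.08, 0]}
    - {"hand": 1, "travel": [0.147, 0, -0.104], "rotation": [0, 0.08, 0]}
    - {"hand": 1, "travel": [0.151, 0, -0.098], "rotation": [0, 0.08, 0]}
    - {"hand": 1, "travel": [0.155, 0, -0.091], "rotation": [0, 0.08, 0]}
    - {"hand": 1, "travel": [0.159, 0, -0.085], "rotation": [0, 0.08, 0]}
    - {"hand": 1, "travel": [0.162, 0, -0.078], "rotation": [0, 0.08, 0]}
    - {"hand": 1, "travel": [0.166, 0, -0.071], "rotation": [0, 0.08, 0]}
    - {"hand": 1, "travel": [0.168, 0, -0.064], "rotation": [0, 0.08, 0]}
    - {"hand": 1, "travel": [0.171, 0, -0.057], "rotation": [0, 0.08, 0]}
    - {"hand": 1, "travel": [0.173, 0, -0.05], "rotation": [0, 0.08, 0]}
    - {"hand": 1, "travel": [0.175, 0, -0.043], "rotation": [0, 0.08, 0]}
    - {"hand": 1, "travel": [0.177, 0, -0.035], "rotation": [0, 0.08, 0]}

```text
time: 3.38
eef_pos: [0.5191, -0.3153, 0.2617]
tcp_rot: [-0.582, 0.392, -0.402, 0.588]
contact_force: [1.3, -0.1, 1.2]
opening: 0.996
```

```bash
python3 - <<'E'
from h import *
s,M=info()
s,p,d,W=snap("wrist"); cv2.imwrite("pics/w1.png",p)
for m in ctrl.masks_of("wrist","brush")[:2]:
    q=W[m["region"]]; q=q[np.isfinite(q[:,0])]; z=np.percentile(q[:,2],95); tq=q[q[:,2]>z-.006]
    print(m["score"],m["at"],z,rect(tq[:,:2]),rect(q[(q[:,2]>.02)][:,:2]))
plan([.5365,-.2885,.12],22.6)
E
```

```text
t 3.38 pos [ 0.5191 -0.3153  0.2617] zyaw 21.65 xyaw -68.36 y [ 1.690e-02 -1.000e-04 -9.999e-01] q [-0.717  0.128  1.752  0.012  1.249 -1.098] F [ 1.32 -0.13  1.15] open 0.996
0.89 [349.0, 189.6] 0.09648598362439145 (array([ 537. , -291.7]), array([23.7, 79.7]), 23.6) (array([ 537.1, -291.4]), array([ 38.1, 161.4]), 23.2)
0.76 [125.1, 174.4] 0.09630965303994654 (array([ 354.1, -346.8]), array([23.6, 79. ]), 46.2) (array([ 353.3, -347.1]), array([ 39.1, 162. ]), 46.2)
t 3.48 pos [ 0.519  -0.3182  0.2611] zyaw 21.46 xyaw -68.54 y [ 0.0165 -0.0017 -0.9999] q [-0.72   0.131  1.749  0.01   1.247 -1.098] F [0.9  0.65 0.29] open 1.001
rows 3 rot/row(units) [-0.0093 -0.0127  0.0049] tot deg [-0.84 -1.14  0.44] tot tool travel units [-0.074  0.471  0.084]
0 [-0.0248, 0.157, 0.0279]
1 [-0.0242, 0.1569, 0.0288]
2 [-0.0236, 0.1568, 0.0297]
```

View pics/w1.png

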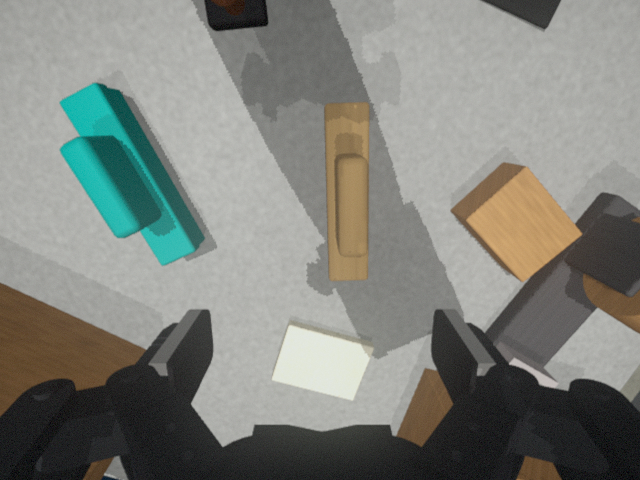

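The wrist view shows the tan brush at (349,190), with its handle amid. Top, scene and wrist views agree on a handle at (0.537, −0.290), top at z 0.097, yaw about 23°. I'll descend in stages.

```bash
python3 -c "
from h import *
plan([.537,-.290,.13],23)"
```

```text
t 3.48 pos [ 0.519  -0.3182  0.2611] zyaw 21.46 xyaw -68.54 y [ 0.0165 -0.0017 -0.9999] q [-0.72   0.131  1.749  0.01   1.247 -1.098] F [0.9  0.65 0.29] open 1.001
rows 3 rot/row(units) [-0.0093 -0.0171  0.005 ] tot deg [-0.84 -1.54  0.45] tot tool travel units [-0.069  0.438  0.084]
0 [-0.0229, 0.1459, 0.0279]
1 [-0.0223, 0.1458, 0.0289]
2 [-0.0217, 0.1457, 0.0298]
```

>>> arm_command:
  steps:
    - {"hand": 1, "travel": [-0.035, 0.12, 0.042], "rotation": [-0.014, -0.025, 0.008]}
    - {"hand": 1, "travel": [-0.03, 0.13, 0.04], "rotation": [-0.014, -0.025, 0.008]}
    - {"hand": 1, "travel": [0, 0.13, 0], "rotation": [0, 0, 0]}
    - {"hand": 1, "travel": [0, 0, 0], "rotation": [0, 0, 0]}

```text
time: 3.98
eef_pos: [0.5362, -0.2903, 0.1459]
tcp_rot: [-0.589, 0.39, -0.391, 0.59]
contact_force: [0.2, 0.4, 0.1]
opening: 0.996
```

```bash
python3 -c "
from h import *
plan([.537,-.290,.081],23)"
```

```text
t 3.98 pos [ 0.5362 -0.2903  0.1459] zyaw 22.95 xyaw -67.05 y [ 1.1e-03 -2.0e-04 -1.0e+00] q [-6.630e-01  2.560e-01  1.827e+00  1.000e-03  1.057e+00 -1.064e+00] F [0.23 0.44 0.06] open 0.996
rows 2 rot/row(units) [-0.0009 -0.0008  0.0005] tot deg [-0.05 -0.05  0.03] tot tool travel units [0.    0.216 0.003]
0 [0.0, 0.1081, 0.0013]
1 [0.0, 0.1081, 0.0014]
```

>>> arm_command:
  grip_force: 60
  steps:
    - {"hand": 1, "travel": [0, 0.11, 0.002], "rotation": [0, 0, 0]}
    - {"hand": 1, "travel": [0, 0.095, 0.002], "rotation": [0, 0, 0]}
    - {"hand": 1, "travel": [0, 0.01, 0], "rotation": [0, 0, 0]}
    - {"hand": 0.2, "travel": [0, 0, 0], "rotation": [0, 0, 0]}
    - {"hand": 0, "travel": [0, 0, 0], "rotation": [0, 0, 0]}
    - {"hand": 0, "travel": [0, 0, 0], "rotation": [0, 0, 0]}
    - {"hand": 0, "travel": [0, 0, 0], "rotation": [0, 0, 0]}

```text
time: 4.85
eef_pos: [0.5437, -0.2934, 0.0941]
tcp_rot: [0.59, -0.383, 0.398, -0.589]
contact_force: [0.9, -0.5, -2.3]
opening: 0.268
```

```bash
python3 -c "
from h import *
info()"
```

```text
t 4.85 pos [ 0.5437 -0.2934  0.0941] zyaw 23.04 xyaw -66.98 y [ 0.0171 -0.0122 -0.9998] q [-6.590e-01  3.320e-01  1.840e+00  1.000e-03  9.490e-01 -1.062e+00] F [ 0.93 -0.51 -2.33] open 0.268
```

>>> arm_command:
  steps:
    - {"hand": 1, "travel": [0, 0, 0], "rotation": [0, 0, 0]}
    - {"hand": 1, "travel": [0, 0, 0], "rotation": [0, 0, 0]}
    - {"hand": 1, "travel": [0, 0, 0], "rotation": [0, 0, 0]}

```text
time: 5.22
eef_pos: [0.5439, -0.2935, 0.0945]
tcp_rot: [0.59, -0.382, 0.398, -0.589]
contact_force: [0.6, 0.5, 0.4]
opening: 0.891
```

```bash
python3 - <<'E'
from h import *
s,p,d,W=snap("wrist"); cv2.imwrite("pics/w2.png",p)
for m in ctrl.masks_of("wrist","brush")[:1]:
    q=W[m["region"]]; q=q[np.isfinite(q[:,0])]; z=np.percentile(q[:,2],95); tq=q[q[:,2]>z-.006]
    print(m["score"],m["at"],z,rect(tq[:,:2]),rect(q[(q[:,2]>.03)][:,:2]))
plan([.537,-.290,.083],23)
E
```

```text
0.87 [27.2, 311.6] 0.04509649512315045 (array([ 412.6, -383. ]), array([19.3, 44.2]), 12.8) (array([ 408.9, -377.9]), array([20.9, 53.7]), 19.7)
t 5.33 pos [ 0.5439 -0.2935  0.0945] zyaw 23.03 xyaw -66.98 y [ 0.0177 -0.0125 -0.9998] q [-6.590e-01  3.310e-01  1.840e+00  1.000e-03  9.490e-01 -1.062e+00] F [-0.77  0.18  0.44] open 1.0
rows 1 rot/row(units) [-0.0218  0.0009  0.0352] tot deg [-0.65  0.03  1.06] tot tool travel units [-0.02   0.038 -0.017]
0 [-0.0203, 0.0377, -0.017]
```

View pics/w2.png

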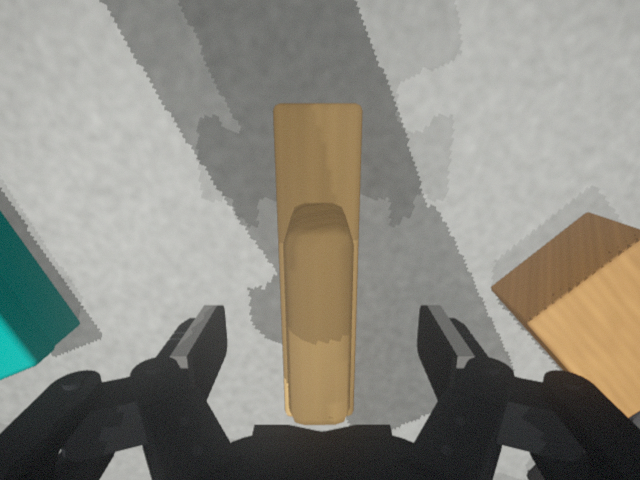

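The brush handle sits centred between the open fingers at (320,300). I'll go about 11 mm lower and correct the tilt.

>>> arm_command:
  steps:
    - {"hand": 1, "travel": [-0.02, 0.038, -0.017], "rotation": [-0.022, 0, 0.035]}
    - {"hand": 1, "travel": [0, 0, 0], "rotation": [0, 0, 0]}

```text
time: 5.58
eef_pos: [0.5363, -0.2896, 0.0817]
tcp_rot: [0.59, -0.391, 0.389, -0.59]
contact_force: [0.4, -0.6, -0.8]
opening: 0.997
```

```bash
python3 - <<'E'
from h import *
plan([.537,-.290,.083],23)
E
```

```text
t 5.58 pos [ 0.5363 -0.2896  0.0817] zyaw 23.03 xyaw -66.97 y [-0.0021  0.0013 -1.    ] q [-0.661  0.343  1.852 -0.     0.949 -1.063] F [ 0.36 -0.63 -0.78] open 0.997
rows 1 rot/row(units) [ 0.0027  0.0009 -0.0037] tot deg [ 0.08  0.03 -0.11] tot tool travel units [ 0.002 -0.004  0.002]
0 [0.0021, -0.0042, 0.0018]
```

>>> arm_command:
  steps:
    - {"hand": 0.2, "travel": [0, 0, 0], "rotation": [0, 0, 0]}
    - {"hand": 0, "travel": [0, 0, 0], "rotation": [0, 0, 0]}
    - {"hand": 0, "travel": [0, 0, 0], "rotation": [0, 0, 0]}
    - {"hand": 0, "travel": [0, 0, 0], "rotation": [0, 0, 0]}
    - {"hand": 0, "travel": [0, 0, 0], "rotation": [0, 0, 0]}

```text
time: 6.2
eef_pos: [0.5363, -0.2895, 0.0814]
tcp_rot: [-0.59, 0.391, -0.389, 0.59]
contact_force: [-0.4, 0.8, -0.3]
opening: 0.274
```

```bash
python3 - <<'E'
from h import *
plan([.537,-.290,.15],23)
E
```

```text
t 6.2 pos [ 0.5363 -0.2895  0.0814] zyaw 23.02 xyaw -66.98 y [-0.0021  0.0014 -1.    ] q [-0.661  0.344  1.852 -0.     0.948 -1.063] F [-0.41  0.75 -0.27] open 0.274
rows 2 rot/row(units) [ 0.0013  0.0004 -0.002 ] tot deg [ 0.08  0.02 -0.12] tot tool travel units [ 0.002 -0.229  0.001]
0 [0.001, -0.1143, 0.0007]
1 [0.0011, -0.1143, 0.0008]
```

>>> arm_command:
  steps:
    - {"hand": 0, "travel": [0, -0.115, 0], "rotation": [0, 0, 0]}
    - {"hand": 0, "travel": [0, -0.115, 0], "rotation": [0, 0, 0]}
    - {"hand": 0, "travel": [0, 0, 0], "rotation": [0, 0, 0]}

```text
time: 6.58
eef_pos: [0.5348, -0.2885, 0.1489]
tcp_rot: [-0.59, 0.393, -0.387, 0.59]
contact_force: [0.4, 0.1, -2.3]
opening: 0.272
```

```bash
python3 - <<'E'
from h import *
# mat yaw refine
W=np.load("/tmp/top.npz")["W"];p=np.load("/tmp/top.npz")["p"]
m=(p.max(-1)<60)&(np.abs(W[...,0]-.557)<.13)&(np.abs(W[...,1])<.14)&(W[...,2]<.02)
n,l,st,c=cv2.connectedComponentsWithStats(m.astype(np.uint8)); k=1+st[1:,4].argmax()
print(rect(W[l==k][:,:2]))
plan([.493,.006,.165],1)
E
```

```text
(array([558.1,   9.1]), array([176.7, 193.5]), 0.5)
t 6.58 pos [ 0.5348 -0.2885  0.1489] zyaw 23.02 xyaw -66.98 y [-0.0069  0.005  -1.    ] q [-0.661  0.253  1.825 -0.     1.072 -1.063] F [ 0.37  0.06 -2.29] open 0.272
rows 6 rot/row(units) [ 0.0018  0.1224 -0.002 ] tot deg [ 0.33 22.02 -0.36] tot tool travel units [-0.958 -0.048  0.256]
0 [-0.1597, -0.0079, 0.0426]
1 [-0.1621, -0.0081, 0.0323]
2 [-0.1639, -0.0082, 0.0219]
3 [-0.1649, -0.0084, 0.0113]
4 [-0.1653, -0.0086, 0.0008]
5 [-0.165, -0.0087, -0.0098]
```

>>> arm_command:
  steps:
    - {"hand": 0, "travel": [-0.16, -0.008, 0.043], "rotation": [0.002, 0.122, -0.002]}
    - {"hand": 0, "travel": [-0.162, -0.008, 0.032], "rotation": [0.002, 0.122, -0.002]}
    - {"hand": 0, "travel": [-0.164, -0.008, 0.022], "rotation": [0.002, 0.122, -0.002]}
    - {"hand": 0, "travel": [-0.165, -0.008, 0.011], "rotation": [0.002, 0.122, -0.002]}
    - {"hand": 0, "travel": [-0.165, -0.008, 0.0], "rotation": [0.002, 0.122, -0.002]}
    - {"hand": 0, "travel": [-0.1, -0.008, -0.01], "rotation": [0.002, 0.122, -0.002]}
    - {"hand": 0, "travel": [0, 0, 0], "rotation": [0, 0, 0]}
    - {"hand": 0, "travel": [0, 0, 0], "rotation": [0, 0, 0]}

```text
time: 7.58
eef_pos: [0.486, -0.0037, 0.1492]
tcp_rot: [-0.504, 0.506, -0.492, 0.498]
contact_force: [0.3, -0.2, -2.1]
opening: 0.273
```

```bash
python3 - <<'E'
from h import *
s,p,d,W=snap("top"); cv2.imwrite("pics/t3.png",p[150:340,180:480].repeat(2,0).repeat(2,1))
s,p,d,W=snap("scene"); cv2.imwrite("pics/s3.png",p)
m=ctrl.masks_of("scene","brush")
for x in m: 
  q=W[x["region"]];print(x["score"],x["at"],np.nanmedian(q,0),np.nanpercentile(q[:,2],[1,99]))
plan([.493,.006,.0914],1)
E
```

```text
0.91 [327.9, 230.9] [0.49690911 0.0253912  0.11223564] [0.00243638 0.16675778]
0.89 [287.9, 177.2] [ 0.36746844 -0.34364078  0.0469621 ] [0.0034318  0.09927845]
0.88 [384.9, 239.7] [0.35076414 0.06630793 0.04626272] [0.00208775 0.09913744]
t 7.72 pos [ 0.4865 -0.0044  0.1499] zyaw 0.12 xyaw -89.89 y [-0.0195  0.0075 -0.9998] q [-0.219 -0.004  2.109  0.004  1.057 -0.223] F [-0.52  0.06 -3.55] open 0.273
rows 2 rot/row(units) [ 0.0185 -0.0147 -0.0073] tot deg [ 1.11 -0.88 -0.44] tot tool travel units [-0.033  0.195  0.025]
0 [-0.0166, 0.0974, 0.0127]
1 [-0.0168, 0.0974, 0.0119]
```

View pics/s3.png

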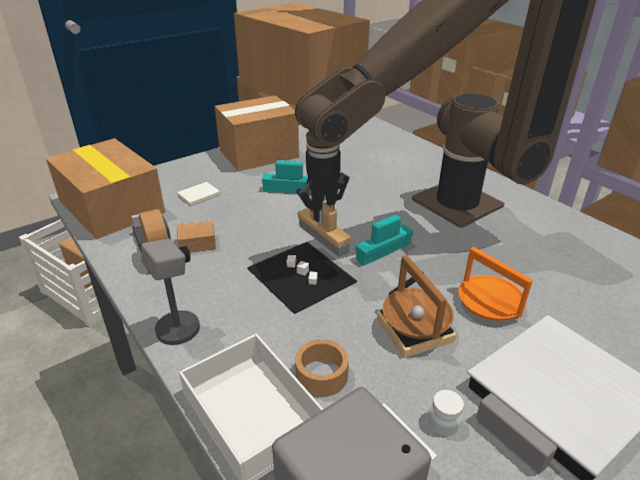

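The scene view shows the brush in the gripper near (327,230), raised behind the scraps at (291–313,260–278). I'll lower it onto the robot side of the mat.

>>> arm_command:
  steps:
    - {"hand": 0, "travel": [-0.022, 0.09, 0.014], "rotation": [0.02, -0.017, -0.008]}
    - {"hand": 0, "travel": [-0.015, 0.08, 0.012], "rotation": [0.016, -0.012, -0.007]}
    - {"hand": 0, "travel": [0, 0.01, 0], "rotation": [0, 0, 0]}
    - {"hand": 0, "travel": [0, 0, 0], "rotation": [0, 0, 0]}

```text
time: 8.22
eef_pos: [0.4961, 0.0033, 0.096]
tcp_rot: [-0.503, 0.496, -0.498, 0.504]
contact_force: [-0.3, 0.1, -2.0]
opening: 0.268
```

```bash
python3 - <<'E'
from h import *
plan([.493,.006,.0905],1)
E
```

```text
t 8.22 pos [0.4961 0.0033 0.096 ] zyaw 0.73 xyaw -89.27 y [ 0.0033 -0.0018 -1.    ] q [-1.980e-01  9.100e-02  2.126e+00 -1.000e-03  9.210e-01 -2.100e-01] F [-0.32  0.06 -1.98] open 0.268
rows 1 rot/row(units) [-0.0062 -0.009   0.0034] tot deg [-0.19 -0.27  0.1 ] tot tool travel units [-0.009  0.018 -0.01 ]
0 [-0.0091, 0.0182, -0.0103]
```

>>> arm_command:
  steps:
    - {"hand": 0, "travel": [-0.008, 0.016, 0.0], "rotation": [-0.006, -0.009, 0.003]}
    - {"hand": 0, "travel": [0, 0, 0.05], "rotation": [0, 0, 0]}
    - {"hand": 0, "travel": [0, 0, 0.05], "rotation": [0, 0, 0]}
    - {"hand": 0, "travel": [0, 0, 0.05], "rotation": [0, 0, 0]}
    - {"hand": 0, "travel": [0, 0, 0.05], "rotation": [0, 0, 0]}
    - {"hand": 0, "travel": [0, 0, 0.05], "rotation": [0, 0, 0]}

```text
time: 8.98
eef_pos: [0.579, 0.0061, 0.0946]
tcp_rot: [-0.503, 0.494, -0.498, 0.505]
contact_force: [-0.2, -0.1, -2.2]
opening: 0.273
```

```bash
python3 - <<'E'
from h import *
plan([.675,.006,.0905],1)
s,p,d,W=snap("scene"); cv2.imwrite("pics/s4.png",p[180:360,200:440].repeat(3,0).repeat(3,1))
E
```

```text
t 8.97 pos [0.579  0.0061 0.0946] zyaw 0.97 xyaw -89.03 y [ 0.0066 -0.0015 -1.    ] q [-0.164  0.262  1.929 -0.     0.944 -0.181] F [-0.21 -0.08 -2.21] open 0.273
rows 2 rot/row(units) [-0.0063 -0.0005  0.0015] tot deg [-0.38 -0.03  0.09] tot tool travel units [0.006 0.016 0.32 ]
0 [0.0029, 0.0079, 0.16]
1 [0.003, 0.0073, 0.16]
```

View pics/s4.png

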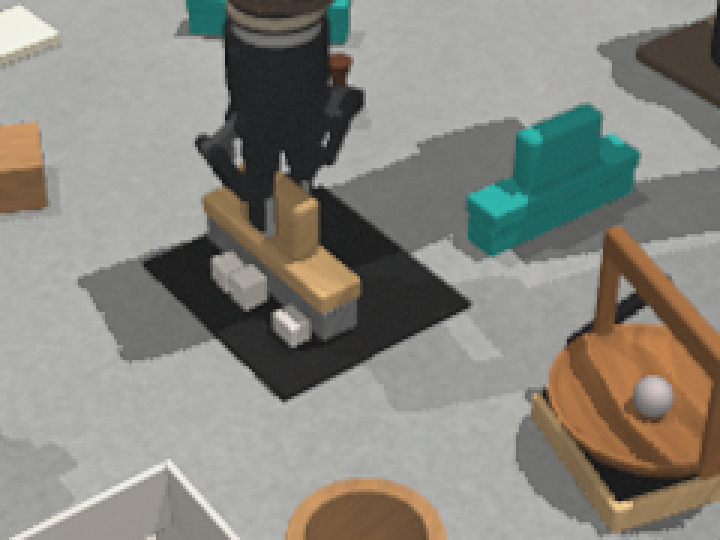

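The scraps (in the crop at (225,268), (245,285), (290,325)) lie ahead of the brush's broad side, and it is sweeping well. I'll continue over the far edge.

>>> arm_command:
  steps:
    - {"hand": 0, "travel": [0.0, 0.006, 0.05], "rotation": [-0.006, 0, 0]}
    - {"hand": 0, "travel": [0, 0.004, 0.05], "rotation": [-0.006, 0, 0]}
    - {"hand": 0, "travel": [0, 0.002, 0.05], "rotation": [0, 0, 0]}
    - {"hand": 0, "travel": [0, 0, 0.05], "rotation": [0, 0, 0]}
    - {"hand": 0, "travel": [0, 0, 0.05], "rotation": [0, 0, 0]}
    - {"hand": 0, "travel": [0, 0, 0.05], "rotation": [0, 0, 0]}
    - {"hand": 0, "travel": [0, 0, 0.04], "rotation": [0, 0, 0]}
    - {"hand": 0, "travel": [0, 0, 0], "rotation": [0, 0, 0]}

```text
time: 10.02
eef_pos: [0.6904, 0.0083, 0.0916]
tcp_rot: [0.505, -0.494, 0.496, -0.504]
contact_force: [-0.5, -0.5, -2.5]
opening: 0.27
```

```bash
python3 - <<'E'
from h import *
info()
s,p,d,W=snap("scene"); cv2.imwrite("pics/s5.png",p[180:360,180:420].repeat(3,0).repeat(3,1))
m=(p.min(-1)>170)&(W[...,0]>.6)&(W[...,0]<.8)&(np.abs(W[...,1])<.12)&(W[...,2]<.05)&(W[...,2]>.008)
n,l,st,c=cv2.connectedComponentsWithStats(m.astype(np.uint8))
for k in range(1,n):
  if st[k,4]>15: q=W[l==k]; print(st[k,4],c[k].round(),q.mean(0).round(4),q.min(0).round(3),q.max(0).round(3))
E
```

```text
t 10.03 pos [0.6904 0.0083 0.0916] zyaw 1.06 xyaw -88.94 y [ 0.0017 -0.0022 -1.    ] q [-0.134  0.482  1.639 -0.002  1.019 -0.151] F [-0.48 -0.52 -2.47] open 0.27
43 [253. 309.] [0.7212 0.0599 0.02  ] [0.716 0.046 0.017] [0.725 0.073 0.023]
```

View pics/s5.png

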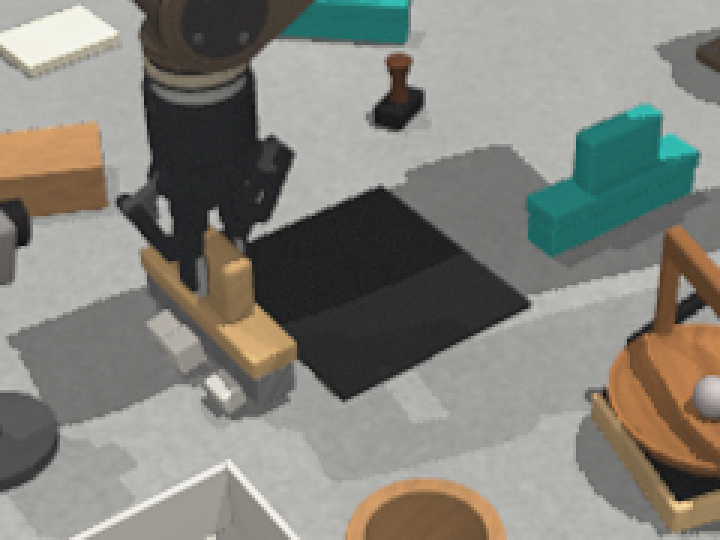

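All scraps are beyond the far edge (crop (165–225,330–390), x ≥ 0.71) and the mat is clear. I'll back off, lift, and return the brush.

>>> arm_command:
  steps:
    - {"hand": 0, "travel": [0, -0.01, -0.05], "rotation": [0, 0, 0]}
    - {"hand": 0, "travel": [0, -0.15, 0], "rotation": [0, 0, 0]}
    - {"hand": 0, "travel": [0, -0.1, 0], "rotation": [0, 0, 0]}
    - {"hand": 0, "travel": [0, 0, 0], "rotation": [0, 0, 0]}

```text
time: 10.58
eef_pos: [0.6717, 0.0086, 0.1691]
tcp_rot: [0.506, -0.496, 0.495, -0.503]
contact_force: [-0.1, 0.4, -2.6]
opening: 0.273
```

```bash
python3 - <<'E'
from h import *
s,p,d,W=snap("top"); cv2.imwrite("pics/t5.png",p[60:340,180:480].repeat(2,0).repeat(2,1))
plan([.537,-.290,.16],23)
E
```

```text
t 10.62 pos [0.6709 0.0087 0.1674] zyaw 1.06 xyaw -88.94 y [-0.0069 -0.0011 -1.    ] q [-0.137  0.36   1.652 -0.002  1.136 -0.155] F [ 0.07  0.4  -3.07] open 0.275
rows 6 rot/row(units) [ 2.200e-03 -1.219e-01 -1.000e-04] tot deg [ 4.000e-01 -2.194e+01 -2.000e-02] tot tool travel units [ 0.987  0.029 -0.464]
0 [0.1645, 0.0048, -0.0774]
1 [0.1592, 0.0047, -0.0877]
2 [0.1533, 0.0046, -0.0977]
3 [0.1468, 0.0045, -0.1073]
4 [0.1396, 0.0044, -0.1165]
5 [0.1319, 0.0043, -0.1251]
```

View pics/t5.png

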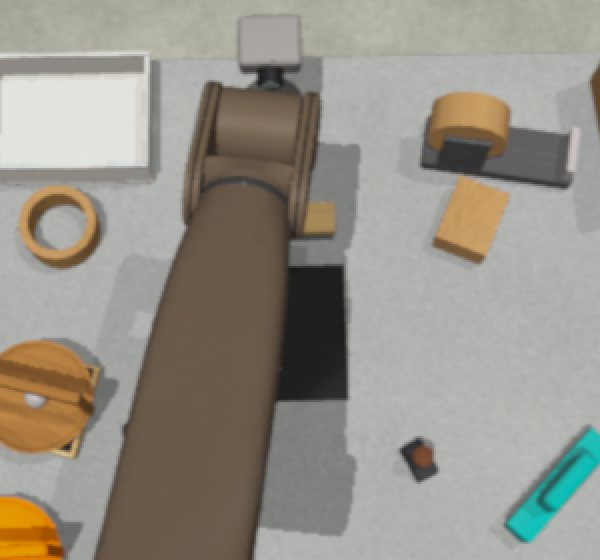

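The top view shows the arm over the mat, hiding most of it, with the brush end at (318,218). I'll carry the brush back to its side of the bench.

>>> arm_command:
  steps:
    - {"hand": 0, "travel": [0.165, 0.0, -0.077], "rotation": [0.002, -0.122, 0]}
    - {"hand": 0, "travel": [0.159, 0.0, -0.088], "rotation": [0.002, -0.122, 0]}
    - {"hand": 0, "travel": [0.153, 0.0, -0.098], "rotation": [0.002, -0.122, 0]}
    - {"hand": 0, "travel": [0.147, 0.0, -0.107], "rotation": [0.002, -0.122, 0]}
    - {"hand": 0, "travel": [0.14, 0.0, -0.117], "rotation": [0.002, -0.122, 0]}
    - {"hand": 0, "travel": [0.1, 0.0, -0.09], "rotation": [0.002, -0.1, 0]}
    - {"hand": 0, "travel": [0, 0, 0], "rotation": [0, 0, 0]}
    - {"hand": 0, "travel": [0, 0, 0], "rotation": [0, 0, 0]}

```text
time: 11.62
eef_pos: [0.5337, -0.2817, 0.1502]
tcp_rot: [0.591, -0.398, 0.381, -0.59]
contact_force: [0.0, -0.5, -2.9]
opening: 0.275
```

```bash
python3 - <<'E'
from h import *
plan([.537,-.290,.083],23)
E
```

```text
t 11.62 pos [ 0.5337 -0.2817  0.1502] zyaw 23.17 xyaw -66.85 y [-0.0215  0.0124 -0.9997] q [-0.652  0.25   1.826 -0.004  1.09  -1.055] F [ 0.02 -0.48 -2.9 ] open 0.275
rows 2 rot/row(units) [ 0.0142  0.0027 -0.019 ] tot deg [ 0.85  0.16 -1.14] tot tool travel units [0.034 0.223 0.003]
0 [0.0171, 0.1117, 0.0013]
1 [0.016, 0.1119, 0.0004]
```

>>> arm_command:
  steps:
    - {"hand": 0, "travel": [0.017, 0.1, 0], "rotation": [0.014, 0, -0.019]}
    - {"hand": 0, "travel": [0.01, 0.08, 0], "rotation": [0.014, 0, -0.019]}
    - {"hand": 0, "travel": [0, 0.015, 0], "rotation": [0, 0, 0]}
    - {"hand": 0, "travel": [0, 0.0, 0], "rotation": [0, 0, 0]}

```text
time: 12.12
eef_pos: [0.5373, -0.2835, 0.0885]
tcp_rot: [-0.591, 0.389, -0.387, 0.592]
contact_force: [-0.3, -0.1, -2.6]
opening: 0.27
```

```bash
python3 - <<'E'
from h import *
plan([.537,-.290,.0815],23)
E
```

```text
t 12.12 pos [ 0.5373 -0.2835  0.0885] zyaw 23.45 xyaw -66.55 y [-0.0017  0.0023 -1.    ] q [-6.530e-01  3.300e-01  1.855e+00  1.000e-03  9.600e-01 -1.063e+00] F [-0.28 -0.14 -2.6 ] open 0.27
rows 1 rot/row(units) [ 0.0012  0.015  -0.0052] tot deg [ 0.04  0.45 -0.16] tot tool travel units [ 0.019  0.023 -0.009]
0 [0.0195, 0.0232, -0.0093]
```

>>> arm_command:
  steps:
    - {"hand": 0, "travel": [0, 0.016, 0], "rotation": [0, 0, 0]}
    - {"hand": 0, "travel": [0, 0.006, 0], "rotation": [0, 0, 0]}
    - {"hand": 0, "travel": [0, 0.0, 0], "rotation": [0, 0, 0]}

```text
time: 12.5
eef_pos: [0.5388, -0.2836, 0.0839]
tcp_rot: [-0.591, 0.387, -0.388, 0.592]
contact_force: [0.1, 0.1, -2.9]
opening: 0.273
```

```bash
python3 - <<'E'
from h import *
info()
E
```

```text
t 12.5 pos [ 0.5388 -0.2836  0.0839] zyaw 23.52 xyaw -66.48 y [ 1.4e-03 -1.0e-04 -1.0e+00] q [-6.510e-01  3.380e-01  1.855e+00  1.000e-03  9.480e-01 -1.062e+00] F [ 0.07  0.14 -2.93] open 0.273
```

>>> arm_command:
  steps:
    - {"hand": 0, "travel": [0, 0.008, 0], "rotation": [0, 0, 0]}
    - {"hand": 0, "travel": [0, 0.0, 0], "rotation": [0, 0, 0]}
    - {"hand": 1, "travel": [0, 0, 0], "rotation": [0, 0, 0]}
    - {"hand": 1, "travel": [0, 0, 0], "rotation": [0, 0, 0]}
    - {"hand": 1, "travel": [0, 0, 0], "rotation": [0, 0, 0]}
    - {"hand": 1, "travel": [0, -0.1, 0], "rotation": [0, 0, 0]}
    - {"hand": 1, "travel": [0, -0.18, 0], "rotation": [0, 0, 0]}
    - {"hand": 1, "travel": [0, -0.18, 0], "rotation": [0, 0, 0]}
    - {"hand": 1, "travel": [0, -0.1, 0], "rotation": [0, 0, 0]}
    - {"hand": 1, "travel": [0, 0, 0], "rotation": [0, 0, 0]}

```text
time: 13.75
eef_pos: [0.5394, -0.2847, 0.2574]
tcp_rot: [-0.591, 0.385, -0.39, 0.591]
contact_force: [0.1, -0.8, 0.4]
opening: 1.0
```

```bash
python3 - <<'E'
from h import *
s,p,d,W=snap("scene"); cv2.imwrite("pics/s6.png",p)
s,p,d,W=snap("top"); cv2.imwrite("pics/t6.png",p)
for t in ("brush","scrap1","mat"):
  for m in ctrl.masks_of("top",t)[:5]:
    q=W[m["region"]]; print(t,round(m["score"],2),m["at"],np.nanmean(q,0).round(4),rect(q[np.isfinite(q[:,0])][:,:2]))
plan([.4715,.25,.29],-14.7)
E
```

```text
brush 0.71 [296.3, 312.2] [0.3328 0.0526 0.0624] (array([335.9,  53.7]), array([ 37. , 161.7]), 88.7)
brush 0.69 [460.5, 302.7] [ 0.3498 -0.3398  0.0596] (array([ 356.1, -354.4]), array([ 45.5, 177.6]), 46.1)
brush 0.52 [198.9, 169.0] [0.6956 0.279  0.037 ] (array([697.8, 280.6]), array([103.4,  97.3]), 83.0)
brush 0.41 [198.0, 259.7] [0.4694 0.2988 0.0644] (array([469.6, 300.8]), array([142.8, 147.8]), 18.4)
scrap1 0.61 [291.9, 168.9] [0.7092 0.0565 0.0158] (array([710.3,  56.6]), array([18.8, 24.3]), 0.1)
scrap1 0.42 [326.3, 168.7] [ 0.7116 -0.0238  0.0174] (array([713.1, -23.8]), array([21. , 21.6]), 89.0)
scrap1 0.38 [317.3, 168.3] [0.7125 0.0036 0.0217] (array([713.8,   3.6]), array([18.4, 21.9]), 89.3)
mat 0.72 [314.8, 228.1] [0.5568 0.0077 0.0054] (array([558.9,   7.8]), array([182.7, 200.4]), 0.8)
mat 0.27 [245.1, 289.8] [0.3848 0.1839 0.0131] (array([382.5, 183.6]), array([113.1,  13.2]), 7.7)
mat 0.19 [197.0, 256.9] [0.4701 0.2991 0.0645] (array([477.4, 304.4]), array([160.5, 142.1]), 41.0)
t 14.0 pos [ 0.5372 -0.2831  0.2509] zyaw 23.47 xyaw -66.53 y [-0.0035  0.0036 -1.    ] q [-6.520e-01  1.460e-01  1.752e+00  1.000e-03  1.249e+00 -1.062e+00] F [-0.3   0.51 -0.19] open 0.999
rows 10 rot/row(units) [ 0.0006  0.1272 -0.0007] tot deg [ 0.19 38.17 -0.22] tot tool travel units [-1.718 -0.123  0.507]
0 [-0.1718, -0.0123, 0.0507]
1 [-0.1748, -0.0124, 0.0391]
2 [-0.177, -0.0124, 0.0274]
3 [-0.1784, -0.0125, 0.0156]
4 [-0.179, -0.0126, 0.0037]
5 [-0.1789, -0.0126, -0.0083]
6 [-0.1779, -0.0127, -0.0202]
7 [-0.1762, -0.0128, -0.032]
8 [-0.1737, -0.0129, -0.0436]
9 [-0.1704, -0.0129, -0.0551]
```

View pics/s6.png

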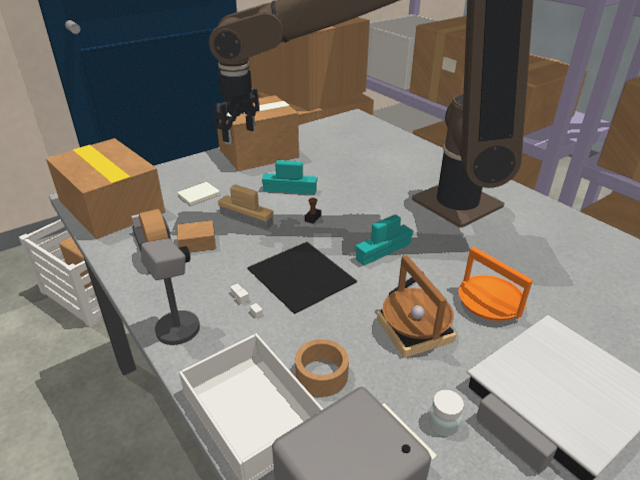

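View pics/t6.png

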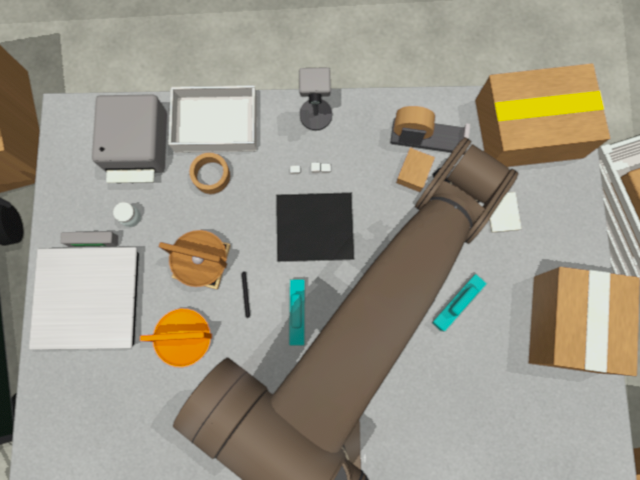

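The scene and top views show the tan brush standing free at (245,205). The three scraps lie at top pixels (292–326,169), x ≈ 0.71, about 60 mm beyond the edge, and the mat is clear. On to the dish.

>>> arm_command:
  steps:
    - {"hand": 1, "travel": [-0.172, -0.012, 0.051], "rotation": [0, 0.127, 0]}
    - {"hand": 1, "travel": [-0.175, -0.012, 0.039], "rotation": [0, 0.127, 0]}
    - {"hand": 1, "travel": [-0.177, -0.012, 0.027], "rotation": [0, 0.127, 0]}
    - {"hand": 1, "travel": [-0.178, -0.012, 0.016], "rotation": [0, 0.127, 0]}
    - {"hand": 1, "travel": [-0.179, -0.012, 0.004], "rotation": [0, 0.127, 0]}
    - {"hand": 1, "travel": [-0.179, -0.012, -0.008], "rotation": [0, 0.127, 0]}
    - {"hand": 1, "travel": [-0.178, -0.012, -0.02], "rotation": [0, 0.127, 0]}
    - {"hand": 1, "travel": [-0.176, -0.012, -0.032], "rotation": [0, 0.127, 0]}
    - {"hand": 1, "travel": [-0.174, -0.012, -0.044], "rotation": [0, 0.127, 0]}
    - {"hand": 1, "travel": [-0.12, -0.012, -0.04], "rotation": [0, 0.127, 0]}
    - {"hand": 1, "travel": [0, 0, 0], "rotation": [0, 0, 0]}
    - {"hand": 1, "travel": [0, 0, 0], "rotation": [0, 0, 0]}

```text
time: 15.5
eef_pos: [0.4696, 0.2501, 0.2698]
tcp_rot: [-0.435, 0.575, -0.554, 0.416]
contact_force: [0.9, 0.0, 0.2]
opening: 1.002
```

```bash
cat > bar.py <<'E'
from h import *
import sys
info()
s,p,d,W=snap("wrist"); cv2.imwrite(f"pics/{sys.argv[1]}.png",p)
def bar(W):
    m=(np.abs(W[...,0]-.471)<.09)&(np.abs(W[...,1]-.299)<.09)&(W[...,2]>.138)&(W[...,2]<.155)
    n,l,st,c=cv2.connectedComponentsWithStats(m.astype(np.uint8)); k=1+st[1:,4].argmax()
    q=W[l==k]; print(len(q),"z",np.percentile(q[:,2],[10,50,90]).round(4),rect(q[:,:2]),"mean",q.mean(0).round(4),"ang",ang(q[:,:2]).round(2))
bar(W)
s,p,d,W=snap("top"); bar(W)
s,p,d,W=snap("scene"); bar(W)
E
python3 bar.py w7
```

```text
t 15.5 pos [0.4696 0.2501 0.2698] zyaw -16.05 xyaw -106.05 y [-0.0391  0.0078 -0.9992] q [ 0.291 -0.025  1.897  0.019  1.305  0.565] F [0.85 0.01 0.22] open 1.002
5115 z [0.1443 0.1458 0.1468] (array([470.9, 298.7]), array([147. ,  14.2]), 75.1) mean [0.4729 0.3047 0.1456] ang 75.12
25 z [0.1399 0.1434 0.147 ] (array([453.9, 230.3]), array([16.8,  8.7]), 8.5) mean [0.4527 0.2302 0.1436] ang -170.71
520 z [0.1401 0.1468 0.1488] (array([472.4, 300.9]), array([147.7,  16.2]), 75.4) mean [0.4758 0.3055 0.1457] ang 75.43
```

View pics/w7.png

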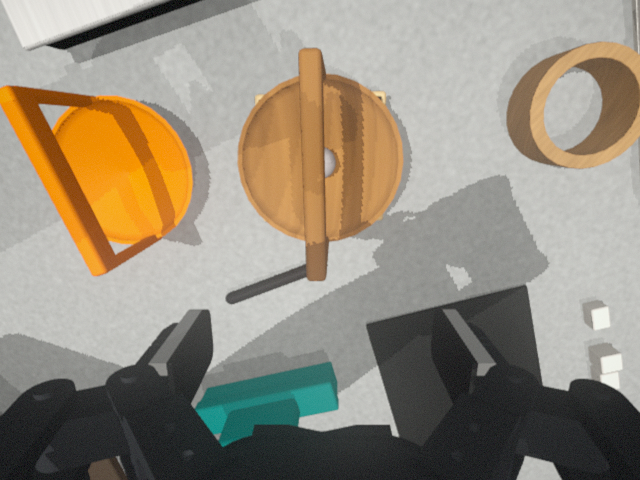

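The wrist view shows the brown dish at (320,157), its bar spanning (312,50)–(317,275), with the orange look-alike at (120,170). Bar centre is (0.471, 0.299), top z 0.146, direction 75.2°, agreeing across views. I'll approach from above.

```bash
python3 -c "
from h import *
plan([.471,.299,.2],-14.8)"
```

```text
t 15.65 pos [0.4701 0.2495 0.2705] zyaw -16.18 xyaw -106.18 y [-0.0378  0.0086 -0.9992] q [ 0.289 -0.026  1.896  0.02   1.305  0.566] F [-0.85 -0.97 -0.  ] open 0.998
rows 2 rot/row(units) [ 0.037  -0.023   0.0018] tot deg [ 2.22 -1.38  0.11] tot tool travel units [-0.16   0.236 -0.034]
0 [-0.08, 0.1181, -0.017]
1 [-0.0801, 0.1179, -0.0183]
```

>>> arm_command:
  steps:
    - {"hand": 1, "travel": [-0.08, 0.118, -0.017], "rotation": [0.037, -0.023, 0.002]}
    - {"hand": 1, "travel": [-0.07, 0.09, -0.017], "rotation": [0.037, -0.023, 0.002]}
    - {"hand": 1, "travel": [0, 0, 0], "rotation": [0, 0, 0]}
    - {"hand": 1, "travel": [0, 0, 0], "rotation": [0, 0, 0]}

```text
time: 16.15
eef_pos: [0.4738, 0.2926, 0.2088]
tcp_rot: [0.428, -0.561, 0.563, -0.431]
contact_force: [-0.8, -0.1, -0.3]
opening: 1.006
```

```bash
python3 -c "
from h import *
plan([.471,.299,.143],-14.8)"
```

```text
t 16.15 pos [0.4738 0.2926 0.2088] zyaw -15.15 xyaw -105.15 y [ 4.6e-03 -2.0e-04 -1.0e+00] q [ 0.372  0.07   1.915 -0.002  1.153  0.637] F [-0.78 -0.09 -0.26] open 1.006
rows 2 rot/row(units) [-0.0043 -0.0058 -0.0009] tot deg [-0.26 -0.35 -0.06] tot tool travel units [-0.018  0.219 -0.015]
0 [-0.009, 0.1097, -0.0077]
1 [-0.0091, 0.1097, -0.0075]
```

>>> arm_command:
  steps:
    - {"hand": 1, "travel": [-0.012, 0.08, -0.01], "rotation": [-0.004, -0.006, 0]}
    - {"hand": 1, "travel": [-0.008, 0.07, -0.006], "rotation": [-0.004, -0.006, 0]}
    - {"hand": 1, "travel": [0, 0.04, 0], "rotation": [0, 0, 0]}
    - {"hand": 1, "travel": [0, 0, 0], "rotation": [0, 0, 0]}
    - {"hand": 1, "travel": [0, 0, 0], "rotation": [0, 0, 0]}

```text
time: 16.77
eef_pos: [0.4763, 0.2973, 0.1581]
tcp_rot: [0.426, -0.56, 0.563, -0.434]
contact_force: [0.1, -0.0, -0.2]
opening: 1.0
```

```bash
python3 -c "
from h import *
plan([.471,.299,.142],-14.8)"
```

```text
t 16.77 pos [0.4763 0.2973 0.1581] zyaw -15.1 xyaw -105.09 y [ 0.0118  0.0046 -0.9999] q [ 0.377  0.135  1.945 -0.     1.049  0.641] F [ 0.09 -0.   -0.25] open 1.0
rows 1 rot/row(units) [-0.0195 -0.0098 -0.0143] tot deg [-0.59 -0.29 -0.43] tot tool travel units [-0.001  0.054 -0.019]
0 [-0.0005, 0.0536, -0.019]
```

>>> arm_command:
  steps:
    - {"hand": 1, "travel": [0, 0.05, -0.019], "rotation": [-0.02, -0.01, -0.014]}
    - {"hand": 1, "travel": [0, 0, 0], "rotation": [0, 0, 0]}

```text
time: 17.02
eef_pos: [0.4712, 0.2989, 0.1434]
tcp_rot: [-0.431, 0.56, -0.56, 0.432]
contact_force: [0.5, -1.6, 0.6]
opening: 1.0
```

```bash
python3 -c "
from h import *
plan([.471,.299,.142],-14.8)"
```

```text
t 17.02 pos [0.4712 0.2989 0.1434] zyaw -14.79 xyaw -104.79 y [ 8.e-04  7.e-04 -1.e+00] q [0.383 0.152 1.956 0.    1.033 0.641] F [ 0.54 -1.63  0.6 ] open 1.0
rows 1 rot/row(units) [-0.0011  0.0002 -0.0017] tot deg [-0.03  0.01 -0.05] tot tool travel units [-0.     0.005 -0.001]
0 [-0.0, 0.0046, -0.0006]
```

>>> arm_command:
  grip_force: 50
  steps:
    - {"hand": 0.6, "travel": [0, 0, 0], "rotation": [0, 0, 0]}
    - {"hand": 0.35, "travel": [0, 0, 0], "rotation": [0, 0, 0]}
    - {"hand": 0.25, "travel": [0, 0, 0], "rotation": [0, 0, 0]}
    - {"hand": 0.22, "travel": [0, 0, 0], "rotation": [0, 0, 0]}
    - {"hand": 0.2, "travel": [0, 0, 0], "rotation": [0, 0, 0]}
    - {"hand": 0.18, "travel": [0, 0, 0], "rotation": [0, 0, 0]}
    - {"hand": 0.16, "travel": [0, 0, 0], "rotation": [0, 0, 0]}
    - {"hand": 0.14, "travel": [0, 0, 0], "rotation": [0, 0, 0]}
    - {"hand": 0.1, "travel": [0, 0, 0], "rotation": [0, 0, 0]}
    - {"hand": 0, "travel": [0, 0, 0], "rotation": [0, 0, 0]}
    - {"hand": 0, "travel": [0, 0, 0], "rotation": [0, 0, 0]}

```text
time: 18.4
eef_pos: [0.4719, 0.2993, 0.1442]
tcp_rot: [0.43, -0.56, 0.56, -0.433]
contact_force: [0.2, -0.1, -0.7]
opening: 0.154
```

```bash
cat > ball.py <<'E'
from h import *
import sys
info()
s,p,d,W=snap("scene"); cv2.imwrite(f"pics/{sys.argv[1]}.png",p)
b=ctrl.masks_of("scene","ball_center"); print([(round(x["score"],2),np.round(x["at"]).tolist(),np.nanmean(W[x["region"]],0).round(4).tolist()) for x in b[:3]])
for x in ctrl.masks_of("scene","dish")[:2]:
    q=W[x["region"]]; q=q[np.isfinite(q[:,0])]; z=np.percentile(q[:,2],96); tq=q[q[:,2]>z-.01]; print("dish",round(x["score"],2),np.round(x["at"]),"ztop",z.round(4),rect(tq[:,:2]))
E
python3 ball.py s8; python3 -c "
import cv2;i=cv2.imread('pics/s8.png');cv2.imwrite('pics/s8c.png',i[180:380,330:570].repeat(3,0).repeat(3,1))"
```

```text
t 18.4 pos [0.4719 0.2993 0.1442] zyaw -14.77 xyaw -104.77 y [ 0.003   0.0012 -1.    ] q [0.384 0.152 1.954 0.    1.032 0.641] F [ 0.24 -0.07 -0.73] open 0.154
[(0.66, [412.0, 284.0], [0.3935, 0.189, 0.0145]), (0.43, [419.0, 310.0], [0.476, 0.3031, 0.0609])]
dish 0.58 [492. 288.] ztop 0.1178 (array([280.5, 340.9]), array([ 19.3, 147.1]), 2.2)
```

View pics/s8c.png

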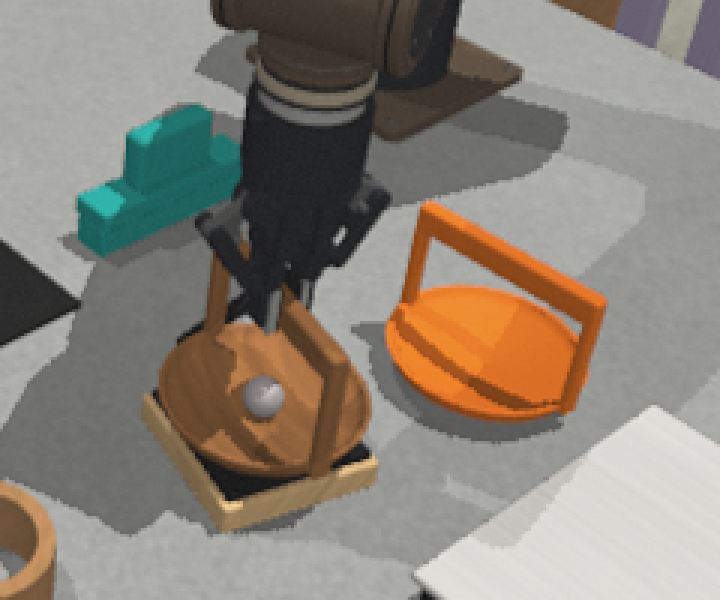

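In the crop, the fingers hold the brown bar at (290,300) and the ball sits at the middle of the dish (265,397). I'll lift gently with ramps.

>>> arm_command:
  steps:
    - {"hand": 0, "travel": [0, -0.004, 0], "rotation": [0, 0, 0]}
    - {"hand": 0, "travel": [0, -0.008, 0], "rotation": [0, 0, 0]}
    - {"hand": 0, "travel": [0, -0.012, 0], "rotation": [0, 0, 0]}
    - {"hand": 0, "travel": [0, -0.016, 0], "rotation": [0, 0, 0]}
    - {"hand": 0, "travel": [0, -0.02, 0], "rotation": [0, 0, 0]}
    - {"hand": 0, "travel": [0, -0.02, 0], "rotation": [0, 0, 0]}
    - {"hand": 0, "travel": [0, -0.02, 0], "rotation": [0, 0, 0]}
    - {"hand": 0, "travel": [0, -0.016, 0], "rotation": [0, 0, 0]}
    - {"hand": 0, "travel": [0, -0.012, 0], "rotation": [0, 0, 0]}
    - {"hand": 0, "travel": [0, -0.008, 0], "rotation": [0, 0, 0]}
    - {"hand": 0, "travel": [0, -0.004, 0], "rotation": [0, 0, 0]}
    - {"hand": 0, "travel": [0, 0, 0], "rotation": [0, 0, 0]}

```text
time: 20.05
eef_pos: [0.4703, 0.2988, 0.1874]
tcp_rot: [-0.432, 0.56, -0.56, 0.431]
contact_force: [1.2, 0.2, -1.8]
opening: 0.157
```

```bash
python3 ball.py s9; python3 -c "
import cv2;i=cv2.imread('pics/s9.png');cv2.imwrite('pics/s9c.png',i[180:380,330:570].repeat(3,0).repeat(3,1))"
```

```text
t 20.05 pos [0.4703 0.2988 0.1874] zyaw -14.77 xyaw -104.77 y [-1.2e-03 -1.0e-04 -1.0e+00] q [0.384 0.097 1.928 0.    1.118 0.641] F [ 1.23  0.2  -1.8 ] open 0.157
[(0.69, [422.0, 294.0], [0.4741, 0.3026, 0.1036]), (0.24, [424.0, 287.0], [0.4707, 0.2984, 0.1078])]
dish 0.92 [426. 290.] ztop 0.1902 (array([473.2, 311.8]), array([124.8,  15.4]), 74.0)
dish 0.57 [494. 287.] ztop 0.1177 (array([280.3, 341.2]), array([ 17.5, 146.1]), 1.8)
```

View pics/s9c.png

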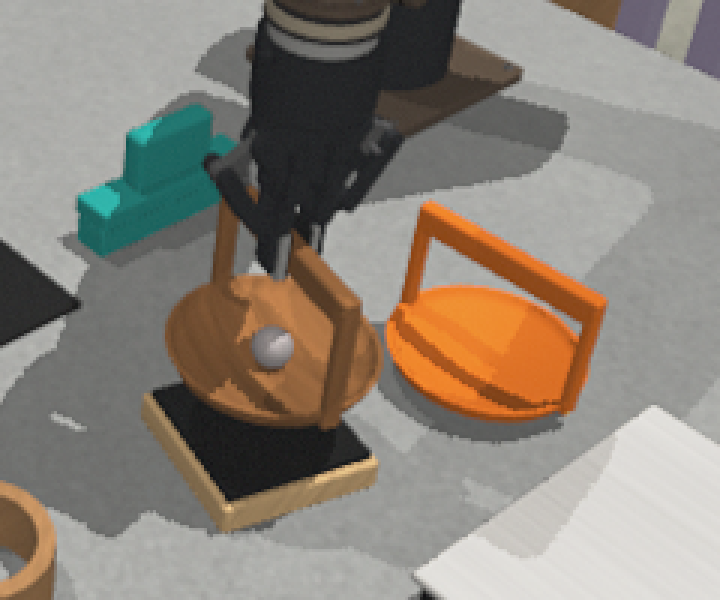

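The dish hangs level over its stand, with the ball at its middle (crop (272,347)), underside about 73 mm up. Next I'll carry and turn it in three smooth legs.

```bash
cat > leg.py <<'E'
from h import *
import sys
x,y,z,yaw,f=map(float,sys.argv[1:6])
s,M=info()
zy=np.radians(yaw); zz=np.array([np.cos(zy),np.sin(zy),0]); yy=np.array([0,0,-1.]); T=np.stack([np.cross(yy,zz),yy,zz],1)
# fraction f of remaining translation and turn
rv=R.from_matrix(M.T@T).as_rotvec()*f; d=(np.array([x,y,z])-s["eef_pos"])*f
w=np.r_[1,2,3,[4]*10,3,2,1]/52.; a=0
for wi in w:
    Mi=M@R.from_rotvec(rv*a).as_matrix(); a+=wi
    print('{"hand": 0, "travel": %s, "rotation": %s},'%((Mi.T@d*wi/.3).round(3).tolist(),(np.degrees(rv)/30*wi).round(3).tolist()))
E
python3 leg.py .558 .009 .217 -104.8 0.34
```

```text
t 20.2 pos [0.4702 0.2988 0.1872] zyaw -14.77 xyaw -104.77 y [-1.5e-03 -2.0e-04 -1.0e+00] q [0.384 0.097 1.928 0.    1.118 0.641] F [ 0.71  0.05 -2.05] open 0.153
{"hand": 0, "travel": [0.006, -0.001, 0.003], "rotation": [0.0, 0.02, 0.0]},
{"hand": 0, "travel": [0.011, -0.001, 0.007], "rotation": [0.0, 0.039, 0.0]},
{"hand": 0, "travel": [0.017, -0.002, 0.011], "rotation": [0.0, 0.059, 0.0]},
{"hand": 0, "travel": [0.022, -0.003, 0.015], "rotation": [0.0, 0.078, 0.0]},
{"hand": 0, "travel": [0.021, -0.003, 0.016], "rotation": [0.0, 0.078, 0.0]},
{"hand": 0, "travel": [0.02, -0.003, 0.017], "rotation": [0.0, 0.078, 0.0]},
{"hand": 0, "travel": [0.02, -0.003, 0.018], "rotation": [0.0, 0.078, 0.0]},
{"hand": 0, "travel": [0.019, -0.003, 0.019], "rotation": [0.0, 0.078, 0.0]},
{"hand": 0, "travel": [0.018, -0.003, 0.019], "rotation": [0.0, 0.078, 0.0]},
{"hand": 0, "travel": [0.017, -0.003, 0.02], "rotation": [0.0, 0.078, 0.0]},
{"hand": 0, "travel": [0.016, -0.003, 0.021], "rotation": [0.0, 0.078, 0.0]},
{"hand": 0, "travel": [0.016, -0.003, 0.021], "rotation": [0.0, 0.078, 0.0]},
{"hand": 0, "travel": [0.015, -0.003, 0.022], "rotation": [0.0, 0.078, 0.0]},
{"hand": 0, "travel": [0.01, -0.002, 0.017], "rotation": [0.0, 0.059, 0.0]},
{"hand": 0, "travel": [0.007, -0.001, 0.011], "rotation": [0.0, 0.039, 0.0]},
{"hand": 0, "travel": [0.003, -0.001, 0.006], "rotation": [0.0, 0.02, 0.0]},
```

>>> arm_command:
  steps:
    - {"hand": 0, "travel": [0.006, -0.001, 0.003], "rotation": [0.0, 0.02, 0.0]}
    - {"hand": 0, "travel": [0.011, -0.001, 0.007], "rotation": [0.0, 0.039, 0.0]}
    - {"hand": 0, "travel": [0.017, -0.002, 0.011], "rotation": [0.0, 0.059, 0.0]}
    - {"hand": 0, "travel": [0.022, -0.003, 0.015], "rotation": [0.0, 0.078, 0.0]}
    - {"hand": 0, "travel": [0.021, -0.003, 0.016], "rotation": [0.0, 0.078, 0.0]}
    - {"hand": 0, "travel": [0.02, -0.003, 0.017], "rotation": [0.0, 0.078, 0.0]}
    - {"hand": 0, "travel": [0.02, -0.003, 0.018], "rotation": [0.0, 0.078, 0.0]}
    - {"hand": 0, "travel": [0.019, -0.003, 0.019], "rotation": [0.0, 0.078, 0.0]}
    - {"hand": 0, "travel": [0.018, -0.003, 0.019], "rotation": [0.0, 0.078, 0.0]}
    - {"hand": 0, "travel": [0.017, -0.003, 0.02], "rotation": [0.0, 0.078, 0.0]}
    - {"hand": 0, "travel": [0.016, -0.003, 0.021], "rotation": [0.0, 0.078, 0.0]}
    - {"hand": 0, "travel": [0.016, -0.003, 0.021], "rotation": [0.0, 0.078, 0.0]}
    - {"hand": 0, "travel": [0.015, -0.003, 0.022], "rotation": [0.0, 0.078, 0.0]}
    - {"hand": 0, "travel": [0.01, -0.002, 0.017], "rotation": [0.0, 0.059, 0.0]}
    - {"hand": 0, "travel": [0.007, -0.001, 0.011], "rotation": [0.0, 0.039, 0.0]}
    - {"hand": 0, "travel": [0.003, -0.001, 0.006], "rotation": [0.0, 0.02, 0.0]}

```text
time: 22.2
eef_pos: [0.5001, 0.1917, 0.1992]
tcp_rot: [0.257, -0.659, 0.659, -0.256]
contact_force: [0.3, -0.3, -2.7]
opening: 0.155
```

```bash
python3 ball.py s10; python3 leg.py .558 .009 .217 -104.8 0.5
```

```text
t 22.2 pos [0.5001 0.1917 0.1992] zyaw -47.47 xyaw -137.47 y [-1.7e-03 -7.0e-04 -1.0e+00] q [ 0.177  0.035  1.97  -0.     1.138  1.005] F [ 0.28 -0.34 -2.68] open 0.155
[(0.37, [198.0, 238.0], [0.706, -0.2388, 0.0375])]
dish 0.78 [376. 269.] ztop 0.203 (array([504.7, 197.7]), array([138.5,  14. ]), 42.8)
dish 0.56 [492. 287.] ztop 0.1178 (array([279.2, 341.5]), array([ 20.2, 147. ]), 1.1)
t 22.35 pos [0.5001 0.1919 0.1992] zyaw -47.41 xyaw -137.41 y [-1.7e-03 -6.0e-04 -1.0e+00] q [ 0.177  0.035  1.969 -0.     1.138  1.005] F [ 0.04 -0.29 -2.77] open 0.153
{"hand": 0, "travel": [0.003, -0.001, 0.006], "rotation": [-0.0, 0.018, 0.0]},
{"hand": 0, "travel": [0.005, -0.001, 0.011], "rotation": [-0.0, 0.037, 0.0]},
{"hand": 0, "travel": [0.007, -0.002, 0.017], "rotation": [-0.0, 0.055, 0.0]},
{"hand": 0, "travel": [0.009, -0.002, 0.023], "rotation": [-0.0, 0.074, 0.0]},
{"hand": 0, "travel": [0.008, -0.002, 0.023], "rotation": [-0.0, 0.074, 0.0]},
{"hand": 0, "travel": [0.007, -0.002, 0.023], "rotation": [-0.0, 0.074, 0.0]},
{"hand": 0, "travel": [0.006, -0.002, 0.024], "rotation": [-0.0, 0.074, 0.0]},
{"hand": 0, "travel": [0.005, -0.002, 0.024], "rotation": [-0.0, 0.074, 0.0]},
{"hand": 0, "travel": [0.005, -0.002, 0.024], "rotation": [-0.0, 0.074, 0.0]},
{"hand": 0, "travel": [0.004, -0.002, 0.024], "rotation": [-0.0, 0.074, 0.0]},
{"hand": 0, "travel": [0.003, -0.002, 0.024], "rotation": [-0.0, 0.074, 0.0]},
{"hand": 0, "travel": [0.002, -0.002, 0.025], "rotation": [-0.0, 0.074, 0.0]},
{"hand": 0, "travel": [0.001, -0.002, 0.025], "rotation": [-0.0, 0.074, 0.0]},
{"hand": 0, "travel": [-0.0, -0.002, 0.018], "rotation": [-0.0, 0.055, 0.0]},
{"hand": 0, "travel": [-0.0, -0.001, 0.012], "rotation": [-0.0, 0.037, 0.0]},
{"hand": 0, "travel": [-0.0, -0.001, 0.006], "rotation": [-0.0, 0.018, 0.0]},
```

View pics/s10.png

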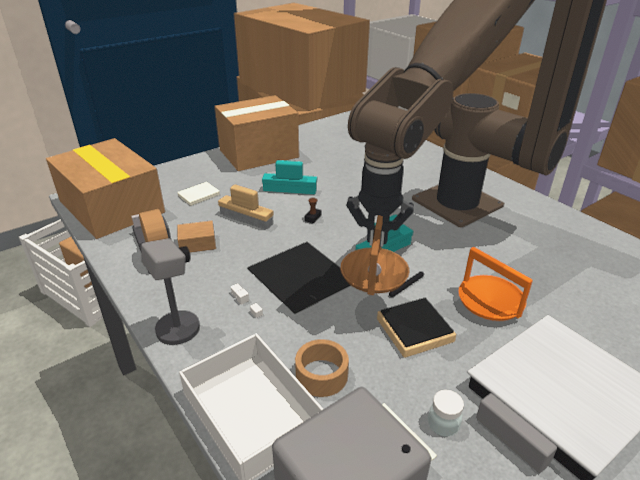

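The dish is at (376,270), level, with the ball peeking out behind the bow's near post. I'll continue.

>>> arm_command:
  steps:
    - {"hand": 0, "travel": [0.003, -0.001, 0.006], "rotation": [0, 0.018, 0]}
    - {"hand": 0, "travel": [0.005, -0.001, 0.011], "rotation": [0, 0.037, 0]}
    - {"hand": 0, "travel": [0.007, -0.002, 0.017], "rotation": [0, 0.055, 0]}
    - {"hand": 0, "travel": [0.009, -0.002, 0.023], "rotation": [0, 0.074, 0]}
    - {"hand": 0, "travel": [0.008, -0.002, 0.023], "rotation": [0, 0.074, 0]}
    - {"hand": 0, "travel": [0.007, -0.002, 0.023], "rotation": [0, 0.074, 0]}
    - {"hand": 0, "travel": [0.006, -0.002, 0.024], "rotation": [0, 0.074, 0]}
    - {"hand": 0, "travel": [0.005, -0.002, 0.024], "rotation": [0, 0.074, 0]}
    - {"hand": 0, "travel": [0.005, -0.002, 0.024], "rotation": [0, 0.074, 0]}
    - {"hand": 0, "travel": [0.004, -0.002, 0.024], "rotation": [0, 0.074, 0]}
    - {"hand": 0, "travel": [0.003, -0.002, 0.024], "rotation": [0, 0.074, 0]}
    - {"hand": 0, "travel": [0.002, -0.002, 0.025], "rotation": [0, 0.074, 0]}
    - {"hand": 0, "travel": [0.001, -0.002, 0.025], "rotation": [0, 0.074, 0]}
    - {"hand": 0, "travel": [0, -0.002, 0.018], "rotation": [0, 0.055, 0]}
    - {"hand": 0, "travel": [0, -0.001, 0.012], "rotation": [0, 0.037, 0]}
    - {"hand": 0, "travel": [0, -0.001, 0.006], "rotation": [0, 0.018, 0]}

```text
time: 24.35
eef_pos: [0.529, 0.0938, 0.2082]
tcp_rot: [0.073, -0.703, 0.704, -0.072]
contact_force: [-0.2, -0.6, -2.7]
opening: 0.151
```

```bash
python3 leg.py .558 .009 .217 -104.8 1
```

```text
t 24.35 pos [0.529  0.0938 0.2082] zyaw -78.24 xyaw -168.24 y [-1.7e-03 -8.0e-04 -1.0e+00] q [-1.300e-02  2.900e-02  1.958e+00 -1.000e-03  1.156e+00  1.353e+00] F [-0.22 -0.56 -2.7 ] open 0.151
{"hand": 0, "travel": [-0.001, -0.001, 0.006], "rotation": [-0.0, 0.017, 0.0]},
{"hand": 0, "travel": [-0.002, -0.001, 0.011], "rotation": [-0.0, 0.034, 0.0]},
{"hand": 0, "travel": [-0.003, -0.002, 0.017], "rotation": [-0.0, 0.051, 0.0]},
{"hand": 0, "travel": [-0.004, -0.002, 0.023], "rotation": [-0.0, 0.068, 0.0]},
{"hand": 0, "travel": [-0.005, -0.002, 0.022], "rotation": [-0.0, 0.068, 0.0]},
{"hand": 0, "travel": [-0.006, -0.002, 0.022], "rotation": [-0.0, 0.068, 0.0]},
{"hand": 0, "travel": [-0.006, -0.002, 0.022], "rotation": [-0.0, 0.068, 0.0]},
{"hand": 0, "travel": [-0.007, -0.002, 0.022], "rotation": [-0.0, 0.068, 0.0]},
{"hand": 0, "travel": [-0.008, -0.002, 0.022], "rotation": [-0.0, 0.068, 0.0]},
{"hand": 0, "travel": [-0.009, -0.002, 0.021], "rotation": [-0.0, 0.068, 0.0]},
{"hand": 0, "travel": [-0.01, -0.002, 0.021], "rotation": [-0.0, 0.068, 0.0]},
{"hand": 0, "travel": [-0.01, -0.002, 0.021], "rotation": [-0.0, 0.068, 0.0]},
{"hand": 0, "travel": [-0.011, -0.002, 0.02], "rotation": [-0.0, 0.068, 0.0]},
{"hand": 0, "travel": [-0.009, -0.002, 0.015], "rotation": [-0.0, 0.051, 0.0]},
{"hand": 0, "travel": [-0.006, -0.001, 0.01], "rotation": [-0.0, 0.034, 0.0]},
{"hand": 0, "travel": [-0.003, -0.001, 0.005], "rotation": [-0.0, 0.017, 0.0]},
```

>>> arm_command:
  steps:
    - {"hand": 0, "travel": [-0.001, -0.001, 0.006], "rotation": [0, 0.017, 0]}
    - {"hand": 0, "travel": [-0.002, -0.001, 0.011], "rotation": [0, 0.034, 0]}
    - {"hand": 0, "travel": [-0.003, -0.002, 0.017], "rotation": [0, 0.051, 0]}
    - {"hand": 0, "travel": [-0.004, -0.002, 0.023], "rotation": [0, 0.068, 0]}
    - {"hand": 0, "travel": [-0.005, -0.002, 0.022], "rotation": [0, 0.068, 0]}
    - {"hand": 0, "travel": [-0.006, -0.002, 0.022], "rotation": [0, 0.068, 0]}
    - {"hand": 0, "travel": [-0.006, -0.002, 0.022], "rotation": [0, 0.068, 0]}
    - {"hand": 0, "travel": [-0.007, -0.002, 0.022], "rotation": [0, 0.068, 0]}
    - {"hand": 0, "travel": [-0.008, -0.002, 0.022], "rotation": [0, 0.068, 0]}
    - {"hand": 0, "travel": [-0.009, -0.002, 0.021], "rotation": [0, 0.068, 0]}
    - {"hand": 0, "travel": [-0.01, -0.002, 0.021], "rotation": [0, 0.068, 0]}
    - {"hand": 0, "travel": [-0.01, -0.002, 0.021], "rotation": [0, 0.068, 0]}
    - {"hand": 0, "travel": [-0.011, -0.002, 0.02], "rotation": [0, 0.068, 0]}
    - {"hand": 0, "travel": [-0.009, -0.002, 0.015], "rotation": [0, 0.051, 0]}
    - {"hand": 0, "travel": [-0.006, -0.001, 0.01], "rotation": [0, 0.034, 0]}
    - {"hand": 0, "travel": [-0.003, -0.001, 0.005], "rotation": [0, 0.017, 0]}
    - {"hand": 0, "travel": [0, 0, 0], "rotation": [0, 0, 0]}

```text
time: 26.48
eef_pos: [0.5591, 0.0023, 0.2171]
tcp_rot: [-0.102, -0.699, 0.7, 0.103]
contact_force: [-0.1, -0.1, -2.2]
opening: 0.153
```

```bash
python3 ball.py s11; python3 - <<'E'
from h import *
s,p,d,W=snap("wrist"); cv2.imwrite("pics/w11.png",p)
for t in("ball_center","dish"):
  for m in ctrl.masks_of("wrist",t)[:2]:
    q=W[m["region"]]; q=q[np.isfinite(q[:,0])];print(t,round(m["score"],2),m["at"],q.mean(0).round(4),rect(q[:,:2]))
plan([.558,.009,.217],-104.8)
E
```

```text
t 26.48 pos [0.5591 0.0023 0.2171] zyaw -106.67 xyaw 163.33 y [-1.8e-03 -7.0e-04 -1.0e+00] q [-1.770e-01  6.900e-02  1.900e+00 -1.000e-03  1.175e+00  1.685e+00] F [-0.11 -0.13 -2.21] open 0.153
[(0.66, [245.0, 208.0], [0.5487, -0.2769, 0.0495]), (0.5, [302.0, 228.0], [0.5582, 0.0087, 0.131])]
dish 0.94 [494. 287.] ztop 0.118 (array([279.3, 340.8]), array([ 20.3, 148.1]), 2.3)
dish 0.65 [301. 225.] ztop 0.2202 (array([557.3,   6.1]), array([ 20.1, 148.1]), 71.9)
ball_center 0.4 [345.1, 262.2] [ 0.5552 -0.0097  0.1291] (array([555.4,  -9.6]), array([1.3, 4.3]), 88.6)
dish 0.91 [323.4, 247.4] [ 0.5706 -0.001   0.1479] (array([496.3,  13.6]), array([261.8, 234.8]), 16.0)
t 26.77 pos [0.5591 0.0024 0.2171] zyaw -106.64 xyaw 163.36 y [-1.8e-03 -7.0e-04 -1.0e+00] q [-1.770e-01  6.900e-02  1.900e+00 -1.000e-03  1.174e+00  1.685e+00] F [-0.37 -0.53 -2.14] open 0.158
rows 1 rot/row(units) [-0.0023 -0.0613  0.003 ] tot deg [-0.07 -1.84  0.09] tot tool travel units [ 0.01  0.   -0.02]
0 [0.0096, 0.0003, -0.0199]
```

View pics/s11.png

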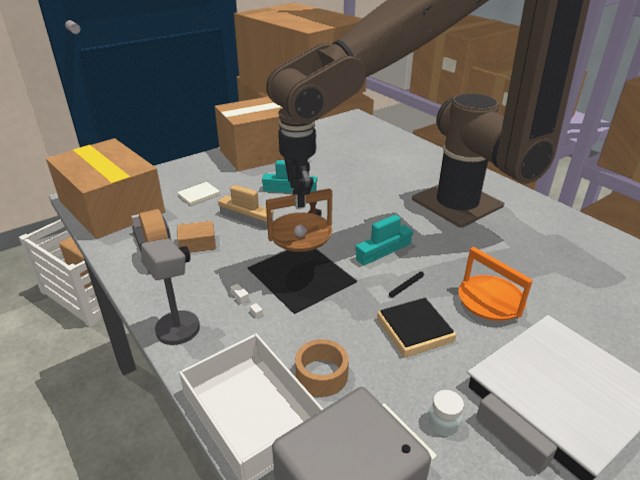

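View pics/w11.png

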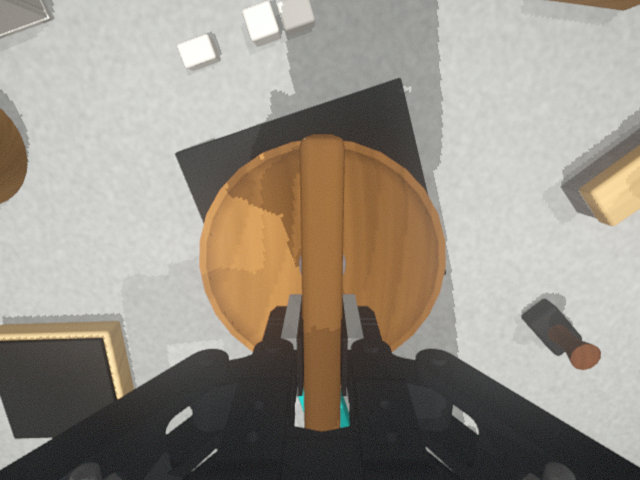

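The scene view shows the dish at (301,225) over the mat, with the ball at its middle (300,232). The scraps at (240–256,293–311) are off the mat and the brush is free at (245,205). In the wrist view the dish is centred with the ball under the bar. Height, place (7 mm off) and turn (1.9° off) are within limits. I'll do a short stillness hold, then hand in.

>>> arm_command:
  steps:
    - {"hand": 0, "travel": [0, 0, 0], "rotation": [0, 0, 0]}
    - {"hand": 0, "travel": [0, 0, 0], "rotation": [0, 0, 0]}
    - {"hand": 0, "travel": [0, 0, 0], "rotation": [0, 0, 0]}

```text
time: 27.15
eef_pos: [0.559, 0.0026, 0.2171]
tcp_rot: [-0.102, -0.699, 0.7, 0.103]
contact_force: [0.2, 0.3, -2.6]
opening: 0.156
```

```bash
python3 ball.py s12; python3 - <<'E'
from h import *
s,M=info(); print(np.abs(s["dq"]).max())
print(ctrl.sign_off())
E
```

```text
t 27.15 pos [0.559  0.0026 0.2171] zyaw -106.62 xyaw 163.38 y [-1.9e-03 -7.0e-04 -1.0e+00] q [-1.760e-01  6.900e-02  1.900e+00 -1.000e-03  1.175e+00  1.685e+00] F [ 0.2   0.27 -2.55] open 0.156
[(0.46, [301.0, 226.0], [0.56, 0.0114, 0.1322])]
dish 0.94 [300. 224.] ztop 0.22 (array([562.4,  19.2]), array([ 48.1, 145.5]), 73.0)
dish 0.56 [301. 230.] ztop 0.1406 (array([559.3,   8.4]), array([18.3, 26. ]), 41.8)
t 27.3 pos [0.559  0.0026 0.2171] zyaw -106.63 xyaw 163.37 y [-1.9e-03 -6.0e-04 -1.0e+00] q [-1.760e-01  6.900e-02  1.900e+00 -1.000e-03  1.175e+00  1.685e+00] F [ 0.28 -0.36 -2.15] open 0.152
0.007452751595584341
the job is handed in; nothing more can be done
None
```

The job is handed in at 27.3 s. The scraps are swept off the mat, the brush is back on the bench, and the dish is held still over the mat. No verdict is reported, so what follows is from my own last checks.

- **Scraps:** I swept all three over the mat's far edge with the brush's broad side. They lie at x ≈ 0.71, about 60 mm beyond the edge.
- **Brush:** it stands on the bench where I found it, let go and well clear of the mat.
- **Dish:** it is about 7 mm from the mat's centre and about 103 mm up (tool height less the offset at the grasp). It is level to about 0.1°, 1.9° off an exact quarter turn, and steady (joint speeds below 0.01 rad/s).
- **Ball:** the pictures show it within a few mm of the middle of the dish.

**Checks that failed or disagreed:**
- My first grasp of the brush sat about 12 mm too high, so I reopened the gripper and regrasped lower.
- Some network detections were wrong. In the last two ball checks, one best hit fell on the brush, and the last one only partly fitted the ball, so I judged the ball from the pictures.

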